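# Nest and stack the tins and ramekin under the hood

## Task

Clear the row on the ledge, in this order: first set the porcelain ramekin down gently, upright in the middle of the square tile, and then stand the funnel mouth down inside it; next put the widest tin in the middle of the round cork trivet, the middle-sized tin centred on top of that, and last the smallest tin centred on top of the middle one. Leave the scraper and the mug where they are.

Things in the scene. Friction and masses are not known exactly. Their poses are not given: they have to be found in the camera images.
- ramekin_center (a point): White porcelain ramekin, round, open at the top, straight fluted sides, no handle: 66 mm across outside, 38 mm high, wall 4 mm, inside 58 mm across, inner floor 6 mm above its underside. At the start it stands on the galvanized ledge, in any of six places in a row along y. This point is on its axis half-way up (19 mm above its underside); z is its axis, up. About 0.12 kg.
- funnel_center (a point): Blue plastic funnel standing mouth down, spout straight up: mouth 46 mm across (vertical brim 6 mm high), cone up to 34 mm, then a straight spout 14 mm across from 34 to 80 mm above the mouth edge; 80 mm high in all, walls 2 mm. It can be gripped by the spout from above. At the start it stands on the galvanized ledge, in any of six places in a row along y. This point is on its axis half-way up (40 mm above the mouth edge); z is its axis, towards the spout. About 0.03 kg.
- wide_tin_center (a point): The widest of three closed plain tin canisters: 66 mm across, 56 mm high, flat lid that stays on, flat top. At the start it stands on the galvanized ledge, in any of six places in a row along y. This point is on its axis half-way up (28 mm above its underside); z is its axis, up. About 0.25 kg.
- middle_tin_center (a point): The middle-sized of three closed plain tin canisters: 50 mm across, 48 mm high, flat lid that stays on, flat top. At the start it stands on the galvanized ledge, in any of six places in a row along y. This point is on its axis half-way up (24 mm above its underside); z is its axis, up. About 0.15 kg.
- small_tin_center (a point): The smallest of three closed plain tin canisters: 38 mm across, 34 mm high, flat lid that stays on, flat top. At the start it stands on the galvanized ledge, in any of six places in a row along y. This point is on its axis half-way up (17 mm above its underside); z is its axis, up. About 0.07 kg.
- tile_top (a point): Square terracotta tile, 100 x 100 mm, 8 mm thick, fixed to the counter in front of the ledge, to the left or right of the mug. This point is the middle of its upper face; x and y run along its sides, z is up.
- trivet_top (a point): Round cork trivet, 110 mm across, 8 mm thick, fixed to the counter in front of the ledge, on the other side of the mug. This point is the middle of its upper face; z is up.
- scraper: Cast aluminium comal scraper lying flat in the row on the ledge, among the things to be moved: blade 70 mm wide and 4 mm thick, 115 mm long overall with its stub handle towards -x, 14 mm high at the handle. To be left alone. Origin on its underside near its middle. The ledge's upper face, on which it lies, is 30 mm above the counter (z = 0.03); the ledge's front edge is at x = 0.55.
- mug: Grey mug with a handle on its own +y side (it may be turned any way; the handle reaches about 30 mm out), 76 mm across, 85 mm high, standing on the counter (z = 0) between tile and trivet. To be left alone. Origin is the centre of its underside.

How it is judged:
By the outcome, as a careful person would: the job done as asked, in the order asked, and still so for the second after the job is handed in, with the robot touching nothing.
It also fails if it takes over 141 s, if anything falls off the work surface, if the arm or the gripper's body presses on something with over 40 N, if the wrist force passes 120 N, or if a joint passes its speed limit or range.

## Robot

A 6-joint arm with a two-finger parallel gripper is mounted at the origin on the work surface. World frame = base frame: x ahead of the robot, y to its left, z up, the work surface at z = 0. Lengths are in m, angles in degrees, forces in N, time in s.
With the tool pointing down it reaches from about 0.325 to 0.9 m from the base axis. Payload 3.5 kg.
Tool frame: the origin (TCP) lies at the centre of the arm's flange, where the gripper is bolted on; the fingertips stand nose_length ahead of it and the grasp point (between the pads) lies 155 mm ahead of it (nose_length is the distance from the TCP to the fingertips, in m); z points along the fingers, y is the direction in which the jaws open and shut (so a half turn about z gives the same grasp; the last joint's range is limited). The gripper opens to 85 mm and grips with 20 to 120 N. Pads are 22 mm wide; open, the fingers measure 114 mm over their backs; the gripper's body (76 mm by 85 mm) begins 54 mm behind the grasp point. The pads swing forward as they close: fully open they stand 13 mm farther back than shut.
Start: joints at [62.2, 15.837, -1.513, 72.651, 0, 84.076], TCP at [0.233, 0.58, 0.405] pointing down, gripper open.
Joint ranges: [-178.77, 178.77], [-48.84, 107.48], [-61.69, 71.31], [-111.58, 123.2], [-90, 87.43], [-180, 180]. Speed limits (degrees/s): [147.25, 147.25, 180, 180, 180, 180].

## Interface

Orientations are given as [roll, pitch, yaw] about the fixed x, y, z axes, in that order (R = Rz(yaw) Ry(pitch) Rx(roll)).
In Python, from bench import observe, camera, sign_off, nose_length gives the robot as it stands.
- The arm moves only by the tool carry_out, never from a script. Its argument "commands" is a list of rows, each an object of numbers: "hand": the finger opening in mm, from 0 to 85.4; "x", "y", "z": the shift along the tool's x, y, z in mm; "rx", "ry", "rz": the turn, a rotation vector about the tool's x, y, z in rad. A call has exactly 10 rows; each row shifts and turns the pose as measured when the row begins, along the tool's axes as they then stand; what a row does not reach is not made up. A row lasts 1/10 s, in which the tool goes at most 50 mm and 8.59 degrees, less where a joint would pass 70% of its speed; a pose out of reach is approached as far as the arm can. A call with a gripper value outside its range is refused whole. The fingers move at their own pace and stop on an object; "newtons" is the grip in N (left out, the last holds). Time passes only in rows, so rows that do not move let the fingers close, or fill a call up. It gives the time, the measured TCP pose, the force and the opening at its end, in the units of the state.
- observe(): the state, without advancing time (a new reading comes with each control period).
- camera(name): name is "scene" or "top" or "wrist"; returns a dict with "img" (384x512x3 uint8, red, green, blue), "K" (3x3 intrinsics, pixels), "xyz" and "rotation" of the camera in the world; the wrist camera has in their place "mount" (4x4, takes a point from camera to tool coordinates, whose origin is the TCP and whose axes are the flange's). Camera axes: x right, y down, z forward; pixel columns grow to the right and rows downward; lengths in m; the calibration is good to about 2 mm. A picture is of the moment at which its call begins: read the wrist's pose just before it. There is no depth.
- sign_off(): hands the job in, once; it reports no verdict.
The state is a dict: "time": time; "joint_positions": joint angles; "joint_vel": joint speeds; "joint_torque": joint torques, N m; "tool_pos": TCP position; "orientation": TCP orientation; "ft_force": force on the tool from outside, world axes, zero at the start; "torque": the same for the moment, N m; "grip_width": finger opening in m.
Only numpy, scipy, OpenCV 4.12 (cv2) and the standard library are available. Lean on these libraries where they do the work, as an engineer would, in place of code of your own. Each camera call takes 0.05 s, during which the arm holds its last target. There are 200 camera calls.

## Working session

There is one attempt and no reset: what is moved stays moved. The work goes in short steps, Python scripts to look and compute and a tool call to move; the robot and the scene stay as the last step left them, time stands still between calls to the robot, and variables do not carry over. Pictures are saved under pics/ and viewed, about 12 in all and at most 16, crops included, and the job is handed in when it is done.

Besides the shell and the picture viewer there is one more tool, called after "Emit:" as name(argument=value, ...) on one line, values as JSON. carry_out: Moves the arm, as the interface text tells. Its arguments: {"type":"object","properties":{"commands":{"type":"array","items":{"type":"object","properties":{"hand":{"type":"number"},"x":{"type":"number"},"y":{"type":"number"},"z":{"type":"number"},"rx":{"type":"number"},"ry":{"type":"number"},"rz":{"type":"number"}}}},"newtons":{"type":"number"}},"required":["commands"]}

```bash
mkdir -p pics; ls; python3 - <<'E'
from bench import observe,camera,nose_length
import cv2
print(nose_length() if callable(nose_length) else nose_length); print(observe())
for n in("top","scene"):
    c=camera(n); cv2.imwrite(f"pics/{n}0.png",cv2.resize(c["img"][:,:,::-1],(800,600),interpolation=cv2.INTER_CUBIC)); print(n,c["K"].tolist(),c["xyz"],c["rotation"])
print(camera("wrist")["mount"],camera("wrist")["K"])
E
```

```text
pics
0.1734
{'time': 0.0, 'joint_positions': array([ 6.22013198e+01,  1.58765361e+01, -1.59912399e+00,  7.26515530e+01,
       -1.14056410e-03,  8.40763136e+01]), 'joint_vel': array([-0.09507967, -0.01473632,  0.03285441, -0.00958224,  0.0052432 ,
        0.03644929]), 'joint_torque': array([-9.44691674e-04, -4.45508766e+01,  2.95201313e+01,  1.63737999e-02,
       -8.04183651e-05,  5.53603936e-07]), 'tool_pos': array([0.23267516, 0.57963064, 0.40356741]), 'orientation': array([-1.79873348e+02, -1.19943880e-02,  1.58124994e+02]), 'ft_force': array([ 0.50187304,  0.5215752 , -0.53546561]), 'torque': array([ 0.03255211, -0.00637099,  0.04397859]), 'grip_width': 0.08601949978313753}
top [[490.5588727523491, 0.0, 258.8125281642015], [0.0, 490.5588727523491, 193.32243432019334], [0.0, 0.0, 1.0]] [0.42042042 0.01234607 1.16284238] [-173.92779081   -0.81164182  -90.26408026]
scene [[375.36660660092997, 0.0, 253.70647957246214], [0.0, 375.36660660092997, 194.77942397144076], [0.0, 0.0, 1.0]] [ 0.98094697 -0.26029916  0.89062337] [-147.76885823   -0.29901108   58.8889755 ]
[[-3.34428982e-04 -9.63208818e-01 -2.68753904e-01  6.94265247e-02]
 [ 9.99999894e-01 -2.37464708e-04 -3.93299760e-04  5.91002448e-04]
 [ 3.15010230e-04 -2.68754007e-01  9.63208796e-01  3.18660332e-02]
 [ 0.00000000e+00  0.00000000e+00  0.00000000e+00  1.00000000e+00]] [[296.38954209   0.         252.63870934]
 [  0.         296.38954209 191.49269236]
 [  0.           0.           1.        ]]
```

View pics/top0.png

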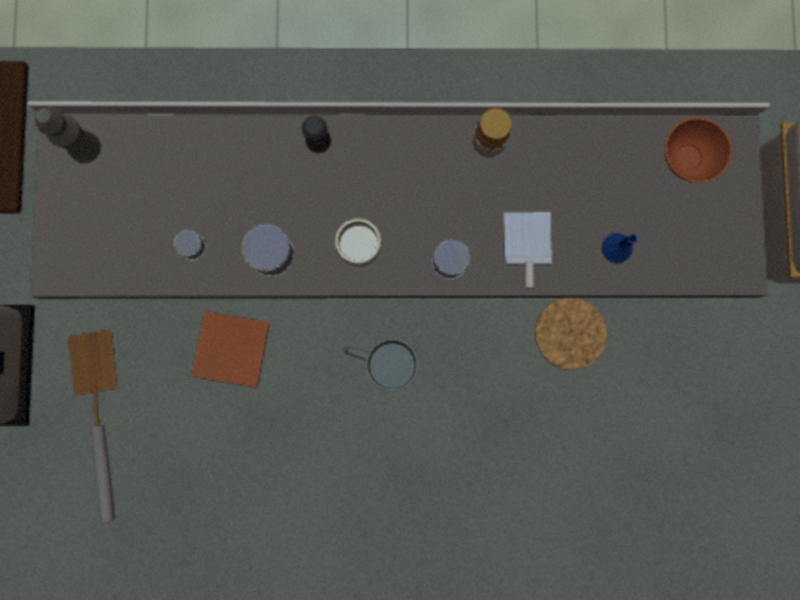

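View pics/scene0.png

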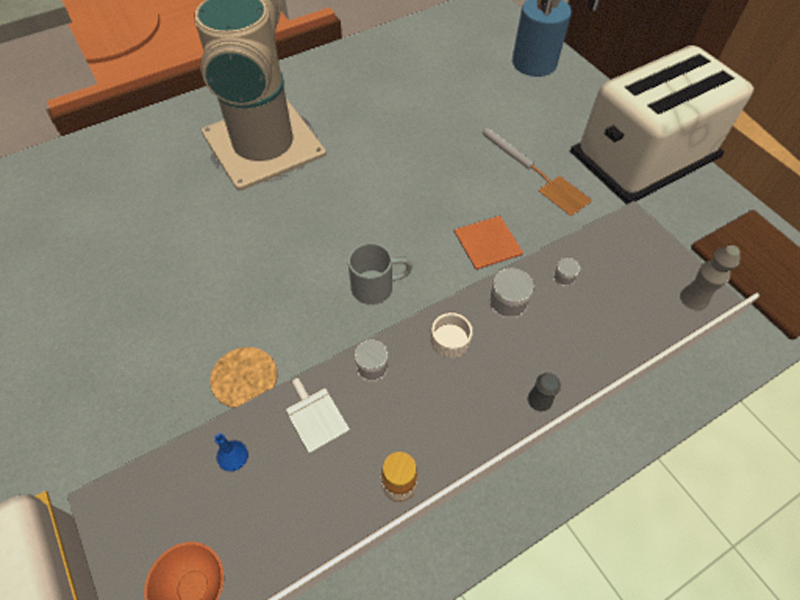

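The top view (scaled by 1.5625) shows:
- **On the ledge:** small tin (188,243), wide tin (266,248), ramekin (358,242), middle tin (451,258), scraper (527,240), funnel tip (631,239).
- **On the counter:** tile (231,349), mug (392,364), trivet (571,333).

The scene view agrees with this.

```bash
cat > h.py <<'E'
import numpy as np, cv2
from scipy.spatial.transform import Rotation as R
from bench import observe,camera
def rot(o): return R.from_euler('xyz',o,degrees=True).as_matrix()
def cam(n):
    s=observe(); c=camera(n)
    if n=="wrist":
        T=np.eye(4);T[:3,:3]=rot(s["orientation"]);T[:3,3]=s["tool_pos"];T=T@c["mount"];return c["img"],c["K"],T[:3,3],T[:3,:3]
    return c["img"],c["K"],np.array(c["xyz"]),rot(c["rotation"])
def ray(K,p,Rm,uv,z):
    d=Rm@np.linalg.solve(K,[*uv,1.]); return p+d*(z-p[2])/d[2]
def proj(K,p,Rm,X):
    q=K@(Rm.T@(np.array(X)-p)); return q[:2]/q[2]
def circ(c,z,r,n=60):
    t=np.linspace(0,2*np.pi,n); return [[c[0]+r*np.cos(a),c[1]+r*np.sin(a),z] for a in t]
def go(x,y,z,yaw=180):
    s=observe(); Rm=rot(s["orientation"]); d=Rm.T@(np.array([x,y,z])-s["tool_pos"])*1000
    rv=R.from_matrix(Rm.T@rot([180,0,yaw])).as_rotvec()
    print("pos",s["tool_pos"].round(4),"ori",s["orientation"].round(2),"shift mm",d.round(1),"rv",rv.round(4),"t",round(s["time"],2),"g",round(s["grip_width"]*1000,1),"F",s["ft_force"].round(1))
E
python3 - <<'E'
from h import *
import cv2
top=dict(small=((188,243),.064),wide=((266,248),.086),ram=((358,242),.068),mid=((451,258),.078),funnel=((631,239),.11),tile=((231,349),.008),trivet=((571,333),.008),mug=((392,364),.085))
sc=dict(small=((568,265),.064),wide=((513,284),.086),ram=((452,328),.068),mid=((371,353),.078),funnel=((221,438),.11),tile=((488,241),.008),trivet=((244,376),.008),mug=((371,259),.085))
for n,d in(("top",top),("scene",sc)):
    img,K,p,Rm=cam(n)
    for k,(uv,z) in d.items(): print(n,k,ray(K,p,Rm,((uv[0]+.5)/1.5625-.5,(uv[1]+.5)/1.5625-.5),z).round(4))
go(.6,.2,.3)
E
```

```text
top small [0.6246 0.3096 0.064 ]
top wide [0.6131 0.1931 0.086 ]
top ram [0.6249 0.0635 0.068 ]
top mid [ 0.5995 -0.0703  0.078 ]
top funnel [ 0.6205 -0.3203  0.11  ]
top tile [0.4736 0.2564 0.008 ]
top trivet [ 0.4958 -0.2561  0.008 ]
top mug [0.4482 0.0147 0.085 ]
scene small [0.6205 0.3111 0.064 ]
scene wide [0.6134 0.192  0.086 ]
scene ram [0.6234 0.065  0.068 ]
scene mid [ 0.6001 -0.0722  0.078 ]
scene funnel [ 0.6231 -0.3215  0.11  ]
scene tile [0.4735 0.2552 0.008 ]
scene trivet [ 0.4966 -0.2569  0.008 ]
scene mug [0.4469 0.0157 0.085 ]
pos [0.2328 0.5799 0.4043] ori [-179.95   -0.    158.13] shift mm [-482.3 -215.7  104.4] rv [-8.000e-04 -2.000e-04 -3.818e-01] t 0.3 g 85.6 F [-0.7 -0.7 -0.4]
```

Emit:
carry_out(commands=[{"rz":-0.13,"hand":85},{"rz":-0.13},{"rz":-0.12},{"x":-45,"y":-5},{"x":-45,"y":-35},{"x":-45,"y":-40},{"x":-40,"y":-45},{"x":-40,"y":-45},{"x":-40,"y":-45},{"x":-40,"y":-45}], newtons=40)

```text
invalid input at $.commands[0]: expected keys hand, x, y, z, rx, ry, rz
```

```bash
python3 -c "
from h import *
go(.60,.064,.33)"
```

```text
pos [0.2328 0.5799 0.4043] ori [-179.95   -0.    158.13] shift mm [-533.  -341.9   74.5] rv [-8.000e-04 -2.000e-04 -3.818e-01] t 0.3 g 85.6 F [-0.7 -0.7 -0.4]
```

All keys are required.

Emit:
carry_out(commands=[{"hand":85,"x":0,"y":0,"z":0,"rx":0,"ry":0,"rz":-0.13},{"hand":85,"x":0,"y":0,"z":0,"rx":0,"ry":0,"rz":-0.13},{"hand":85,"x":0,"y":0,"z":0,"rx":0,"ry":0,"rz":-0.12},{"hand":85,"x":-35,"y":-30,"z":0,"rx":0,"ry":0,"rz":0},{"hand":85,"x":-35,"y":-35,"z":0,"rx":0,"ry":0,"rz":0},{"hand":85,"x":-35,"y":-35,"z":0,"rx":0,"ry":0,"rz":0},{"hand":85,"x":-35,"y":-35,"z":0,"rx":0,"ry":0,"rz":0},{"hand":85,"x":-35,"y":-35,"z":0,"rx":0,"ry":0,"rz":0},{"hand":85,"x":-35,"y":-35,"z":0,"rx":0,"ry":0,"rz":0},{"hand":85,"x":-30,"y":-35,"z":0,"rx":0,"ry":0,"rz":0}], newtons=40)

```text
time: 1.3
tool_pos: [0.4794, 0.3429, 0.4035]
orientation: [179.9, 0.0, -178.4]
ft_force: [-0.4, 0.4, -0.4]
grip_width: 0.0852
```

```bash
python3 -c "
from h import *
go(.60,.064,.33)"
```

```text
pos [0.4794 0.3429 0.4035] ori [ 1.7986e+02  4.0000e-02 -1.7840e+02] shift mm [-112.7 -282.3   72.9] rv [0.0024 0.0007 0.0279] t 1.3 g 85.2 F [-0.4  0.4 -0.4]
```

Emit:
carry_out(commands=[{"hand":85,"x":0,"y":0,"z":0,"rx":0,"ry":0,"rz":0.028},{"hand":85,"x":-15,"y":-35,"z":8,"rx":0,"ry":0,"rz":0},{"hand":85,"x":-15,"y":-35,"z":8,"rx":0,"ry":0,"rz":0},{"hand":85,"x":-15,"y":-35,"z":8,"rx":0,"ry":0,"rz":0},{"hand":85,"x":-15,"y":-35,"z":10,"rx":0,"ry":0,"rz":0},{"hand":85,"x":-15,"y":-35,"z":10,"rx":0,"ry":0,"rz":0},{"hand":85,"x":-15,"y":-35,"z":10,"rx":0,"ry":0,"rz":0},{"hand":85,"x":-15,"y":-35,"z":10,"rx":0,"ry":0,"rz":0},{"hand":85,"x":-15,"y":-35,"z":10,"rx":0,"ry":0,"rz":0},{"hand":85,"x":0,"y":0,"z":0,"rx":0,"ry":0,"rz":0}])

```text
time: 2.3
tool_pos: [0.6045, 0.0527, 0.3271]
orientation: [179.6, 0.3, 179.6]
ft_force: [-0.0, 0.4, 0.3]
grip_width: 0.0852
```

```bash
python3 -c "
from h import *
go(.624,.064,.33)
img,K,p,Rm=cam('wrist')
for X in [(.6242,.0642,.068),(.613,.1926,.086),(.5998,-.0712,.078)]:
    print(proj(K,p,Rm,X))
np.savez('w1.npz',K=K,p=p,R=Rm)
cv2.imwrite('pics/w1.png',cv2.resize(img[:,:,::-1],(800,600),interpolation=cv2.INTER_CUBIC))"
```

```text
pos [0.6045 0.0527 0.3271] ori [179.61   0.33 179.58] shift mm [-19.5  11.5  -2.7] rv [ 0.0068  0.0058 -0.0074] t 2.3 g 85.2 F [-0.   0.4  0.3]
[263.54920388 219.54947536]
[435.4363908  212.70969516]
[ 86.37352384 196.06878323]
```

View pics/w1.png

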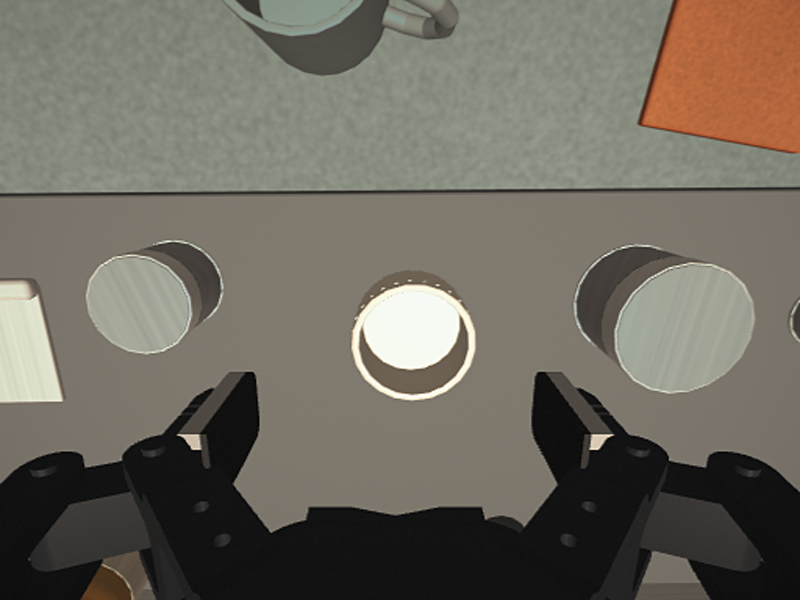

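The wrist view shows the ramekin rim centred at (413.5,342), the wide tin's lid at (684,328) and the middle tin's lid at (139,304).

```bash
python3 -c "
from h import *
d=np.load('w1.npz')
for uv,z in [((413.5,342),.068),((684,328),.086),((139,304),.078)]:
    print(ray(d['K'],d['p'],d['R'],[(u+.5)/1.5625-.5 for u in uv],z).round(4))"
```

```text
[0.6235 0.0649 0.068 ]
[0.6107 0.1938 0.086 ]
[ 0.5985 -0.0692  0.078 ]
```

Emit:
carry_out(commands=[{"hand":85,"x":-10,"y":6,"z":0,"rx":0.007,"ry":0.006,"rz":-0.007},{"hand":85,"x":-9,"y":6,"z":0,"rx":0,"ry":0,"rz":0},{"hand":85,"x":0,"y":0,"z":20,"rx":0,"ry":0,"rz":0},{"hand":85,"x":0,"y":0,"z":20,"rx":0,"ry":0,"rz":0},{"hand":85,"x":0,"y":0,"z":20,"rx":0,"ry":0,"rz":0},{"hand":85,"x":0,"y":0,"z":10,"rx":0,"ry":0,"rz":0},{"hand":85,"x":0,"y":0,"z":0,"rx":0,"ry":0,"rz":0},{"hand":85,"x":0,"y":0,"z":0,"rx":0,"ry":0,"rz":0},{"hand":85,"x":0,"y":0,"z":0,"rx":0,"ry":0,"rz":0},{"hand":85,"x":0,"y":0,"z":0,"rx":0,"ry":0,"rz":0}])

```text
time: 3.35
tool_pos: [0.6285, 0.0812, 0.2627]
orientation: [179.8, 0.7, -179.0]
ft_force: [0.8, -0.2, -0.2]
grip_width: 0.0849
```

```bash
python3 -c "
from h import *
go(.6237,.0645,.208)"
```

```text
pos [0.6285 0.0812 0.2627] ori [ 179.75    0.66 -179.04] shift mm [  5.7 -16.8  54.6] rv [0.0044 0.0115 0.0167] t 3.35 g 84.9 F [ 0.8 -0.2 -0.2]
```

Emit:
carry_out(commands=[{"hand":85,"x":0,"y":0,"z":0,"rx":0,"ry":0,"rz":0},{"hand":85,"x":6,"y":-17,"z":0,"rx":0.004,"ry":0.011,"rz":0.017},{"hand":85,"x":0,"y":0,"z":0,"rx":0,"ry":0,"rz":0},{"hand":85,"x":0,"y":0,"z":0,"rx":0,"ry":0,"rz":0},{"hand":85,"x":0,"y":0,"z":0,"rx":0,"ry":0,"rz":0},{"hand":85,"x":0,"y":0,"z":0,"rx":0,"ry":0,"rz":0},{"hand":85,"x":0,"y":0,"z":0,"rx":0,"ry":0,"rz":0},{"hand":85,"x":0,"y":0,"z":0,"rx":0,"ry":0,"rz":0},{"hand":85,"x":0,"y":0,"z":0,"rx":0,"ry":0,"rz":0},{"hand":85,"x":0,"y":0,"z":0,"rx":0,"ry":0,"rz":0}])

```text
time: 4.35
tool_pos: [0.6232, 0.0619, 0.2651]
orientation: [180.0, 0.2, 179.8]
ft_force: [0.1, 0.7, -1.0]
grip_width: 0.0853
```

```bash
python3 -c "
from h import *
go(.6237,.0645,.208);print(observe()['joint_vel'].round(2))"
```

```text
pos [0.6232 0.0619 0.2651] ori [180.     0.21 179.83] shift mm [-0.3  2.6 57.1] rv [ 0.0001  0.0037 -0.003 ] t 4.35 g 85.3 F [ 0.1  0.7 -1. ]
[0.05 0.11 0.02 0.02 0.06 0.07]
```

Emit:
carry_out(commands=[{"hand":85,"x":0,"y":2,"z":8,"rx":0,"ry":0.003,"rz":-0.003},{"hand":85,"x":0,"y":0,"z":8,"rx":0,"ry":0,"rz":0},{"hand":85,"x":0,"y":0,"z":8,"rx":0,"ry":0,"rz":0},{"hand":85,"x":0,"y":0,"z":8,"rx":0,"ry":0,"rz":0},{"hand":85,"x":0,"y":0,"z":8,"rx":0,"ry":0,"rz":0},{"hand":85,"x":0,"y":0,"z":8,"rx":0,"ry":0,"rz":0},{"hand":85,"x":0,"y":0,"z":0,"rx":0,"ry":0,"rz":0},{"hand":85,"x":0,"y":0,"z":0,"rx":0,"ry":0,"rz":0},{"hand":85,"x":0,"y":0,"z":0,"rx":0,"ry":0,"rz":0},{"hand":85,"x":0,"y":0,"z":0,"rx":0,"ry":0,"rz":0}])

```text
time: 5.35
tool_pos: [0.6226, 0.0643, 0.2112]
orientation: [180.0, -0.1, -180.0]
ft_force: [0.2, -0.2, 0.3]
grip_width: 0.0854
```

```bash
python3 -c "
from h import *
go(.6237,.0645,.208);print(observe()['joint_vel'].round(2))"
```

```text
pos [0.6226 0.0643 0.2112] ori [ 1.8000e+02 -1.2000e-01 -1.7997e+02] shift mm [-1.1  0.2  3.2] rv [ 0.0001 -0.0022  0.0006] t 5.35 g 85.4 F [ 0.2 -0.2  0.3]
[ 0.02 -0.14  0.12  0.1  -0.02  0.07]
```

Emit:
carry_out(commands=[{"hand":85,"x":-1,"y":0,"z":1,"rx":0,"ry":-0.002,"rz":0},{"hand":60,"x":0,"y":0,"z":0,"rx":0,"ry":0,"rz":0},{"hand":60,"x":0,"y":0,"z":0,"rx":0,"ry":0,"rz":0},{"hand":60,"x":0,"y":0,"z":0,"rx":0,"ry":0,"rz":0},{"hand":60,"x":0,"y":0,"z":0,"rx":0,"ry":0,"rz":0},{"hand":60,"x":0,"y":0,"z":0,"rx":0,"ry":0,"rz":0},{"hand":60,"x":0,"y":0,"z":0,"rx":0,"ry":0,"rz":0},{"hand":60,"x":0,"y":0,"z":0,"rx":0,"ry":0,"rz":0},{"hand":60,"x":0,"y":0,"z":0,"rx":0,"ry":0,"rz":0},{"hand":60,"x":0,"y":0,"z":0,"rx":0,"ry":0,"rz":0}], newtons=30)

```text
time: 6.35
tool_pos: [0.6244, 0.0643, 0.2117]
orientation: [180.0, 0.2, -180.0]
ft_force: [0.2, -0.6, 0.4]
grip_width: 0.0658
```

```bash
python3 -c "
from h import *
go(.6237,.0645,.208)"
```

```text
pos [0.6244 0.0643 0.2117] ori [ 1.8000e+02  1.5000e-01 -1.7997e+02] shift mm [0.7 0.2 3.7] rv [0.0001 0.0026 0.0006] t 6.35 g 65.8 F [ 0.2 -0.6  0.4]
```

Emit:
carry_out(commands=[{"hand":60,"x":0,"y":0,"z":-15,"rx":0,"ry":0.003,"rz":0},{"hand":60,"x":0,"y":0,"z":-25,"rx":0,"ry":0,"rz":0},{"hand":60,"x":0,"y":0,"z":-25,"rx":0,"ry":0,"rz":0},{"hand":60,"x":15,"y":10,"z":-10,"rx":0,"ry":0,"rz":0},{"hand":60,"x":30,"y":30,"z":0,"rx":0,"ry":0,"rz":0},{"hand":60,"x":30,"y":35,"z":0,"rx":0,"ry":0,"rz":0},{"hand":60,"x":30,"y":35,"z":0,"rx":0,"ry":0,"rz":0},{"hand":60,"x":20,"y":25,"z":0,"rx":0,"ry":0,"rz":0},{"hand":60,"x":10,"y":15,"z":0,"rx":0,"ry":0,"rz":0},{"hand":60,"x":0,"y":0,"z":0,"rx":0,"ry":0,"rz":0}])

```text
time: 7.35
tool_pos: [0.4845, 0.2178, 0.2877]
orientation: [180.0, -0.1, 179.8]
ft_force: [0.2, -1.1, -1.4]
grip_width: 0.0656
```

```bash
python3 -c "
from h import *
go(.4735,.256,.1895)"
```

```text
pos [0.4845 0.2178 0.2877] ori [ 1.7996e+02 -1.4000e-01  1.7983e+02] shift mm [10.9 38.1 98.3] rv [ 0.0008 -0.0025 -0.003 ] t 7.35 g 65.6 F [ 0.2 -1.1 -1.4]
```

Emit:
carry_out(commands=[{"hand":60,"x":4,"y":15,"z":0,"rx":0,"ry":-0.002,"rz":-0.003},{"hand":60,"x":4,"y":14,"z":10,"rx":0,"ry":0,"rz":0},{"hand":60,"x":2,"y":6,"z":15,"rx":0,"ry":0,"rz":0},{"hand":60,"x":0,"y":2,"z":15,"rx":0,"ry":0,"rz":0},{"hand":60,"x":0,"y":0,"z":10,"rx":0,"ry":0,"rz":0},{"hand":60,"x":0,"y":0,"z":5,"rx":0,"ry":0,"rz":0},{"hand":60,"x":0,"y":0,"z":0,"rx":0,"ry":0,"rz":0},{"hand":60,"x":0,"y":0,"z":0,"rx":0,"ry":0,"rz":0},{"hand":60,"x":0,"y":0,"z":0,"rx":0,"ry":0,"rz":0},{"hand":60,"x":0,"y":0,"z":0,"rx":0,"ry":0,"rz":0}])

```text
time: 8.35
tool_pos: [0.477, 0.2545, 0.2289]
orientation: [-179.9, 0.1, 179.8]
ft_force: [-0.3, -0.5, -0.5]
grip_width: 0.0661
```

```bash
python3 -c "
from h import *
go(.4735,.256,.1895)
for n,T,V in (('top',(231,349),(571,333)),('scene',(488,241),(244,376))):
  _,K,p,Rm=cam(n); im=cv2.imread(f'pics/{n}0.png'); h=cv2.cvtColor(im,cv2.COLOR_BGR2HSV)
  for (u,v),k in((T,'tile'),(V,'trivet')):
    m=cv2.inRange(h,(3,90,60),(25,255,255)); m=cv2.morphologyEx(m,cv2.MORPH_CLOSE,np.ones((7,7)))
    _,l,st,ce=cv2.connectedComponentsWithStats(m); i=l[v,u]
    ys,xs=np.nonzero(l==i)
    P=np.array([ray(K,p,Rm,((a+.5)/1.5625-.5,(b+.5)/1.5625-.5),.008)[:2] for a,b in zip(xs,ys)])
    r=cv2.minAreaRect((P*1000).astype(np.float32)); print(n,k,P.mean(0).round(4),np.round(r[0],1),np.round(r[1],1),round(r[2],1))
"
```

```text
pos [0.477  0.2545 0.2289] ori [-1.7992e+02  1.3000e-01  1.7979e+02] shift mm [ 3.6  1.5 39.4] rv [-0.0014  0.0022 -0.0036] t 8.35 g 66.1 F [-0.3 -0.5 -0.5]
top tile [0.4737 0.2576] [474.  257.6] [100.2  99.8] 79.9
top trivet [ 0.4957 -0.2557] [ 495.7 -255.9] [107.6 107.5] 62.9
scene tile [0.4749 0.2542] [473.9 254.8] [102.2 103.4] 80.4
scene trivet [ 0.4942 -0.2585] [ 490.8 -258.1] [109.3  99. ] 89.0
```

Emit:
carry_out(commands=[{"hand":60,"x":3,"y":1,"z":6,"rx":-0.001,"ry":0.002,"rz":-0.003},{"hand":60,"x":0,"y":0,"z":8,"rx":0,"ry":0,"rz":0},{"hand":60,"x":0,"y":0,"z":8,"rx":0,"ry":0,"rz":0},{"hand":60,"x":0,"y":0,"z":6,"rx":0,"ry":0,"rz":0},{"hand":60,"x":0,"y":0,"z":4,"rx":0,"ry":0,"rz":0},{"hand":60,"x":0,"y":0,"z":0,"rx":0,"ry":0,"rz":0},{"hand":60,"x":0,"y":0,"z":0,"rx":0,"ry":0,"rz":0},{"hand":60,"x":0,"y":0,"z":0,"rx":0,"ry":0,"rz":0},{"hand":60,"x":0,"y":0,"z":0,"rx":0,"ry":0,"rz":0},{"hand":60,"x":0,"y":0,"z":0,"rx":0,"ry":0,"rz":0}])

```text
time: 9.45
tool_pos: [0.4738, 0.2558, 0.1944]
orientation: [-180.0, 0.0, 180.0]
ft_force: [-0.4, 0.9, -0.3]
grip_width: 0.0658
```

```bash
python3 -c "
from h import *
go(.474,.256,.1895)"
```

```text
pos [0.4738 0.2558 0.1944] ori [-1.8e+02  4.0e-02  1.8e+02] shift mm [-0.2  0.2  4.9] rv [-0.      0.0007 -0.    ] t 9.45 g 65.8 F [-0.4  0.9 -0.3]
```

Gentle final descent, 1 mm at a time, watching force.

Emit:
carry_out(commands=[{"hand":60,"x":0,"y":0,"z":1,"rx":0,"ry":0,"rz":0},{"hand":60,"x":0,"y":0,"z":1,"rx":0,"ry":0,"rz":0},{"hand":60,"x":0,"y":0,"z":1,"rx":0,"ry":0,"rz":0},{"hand":60,"x":0,"y":0,"z":0.5,"rx":0,"ry":0,"rz":0},{"hand":60,"x":0,"y":0,"z":0,"rx":0,"ry":0,"rz":0},{"hand":60,"x":0,"y":0,"z":0,"rx":0,"ry":0,"rz":0},{"hand":60,"x":0,"y":0,"z":0,"rx":0,"ry":0,"rz":0},{"hand":60,"x":0,"y":0,"z":0,"rx":0,"ry":0,"rz":0},{"hand":60,"x":0,"y":0,"z":0,"rx":0,"ry":0,"rz":0},{"hand":60,"x":0,"y":0,"z":0,"rx":0,"ry":0,"rz":0}])

```text
time: 10.45
tool_pos: [0.4741, 0.2559, 0.1911]
orientation: [180.0, 0.1, -180.0]
ft_force: [-0.2, -0.3, -1.1]
grip_width: 0.0661
```

```bash
python3 -c "
from h import *
go(.474,.256,.1895)"
```

```text
pos [0.4741 0.2559 0.1911] ori [ 1.7997e+02  1.1000e-01 -1.8000e+02] shift mm [0.1 0.1 1.6] rv [0.0005 0.002  0.    ] t 10.45 g 66.1 F [-0.2 -0.3 -1.1]
```

Emit:
carry_out(commands=[{"hand":60,"x":0,"y":0,"z":0.6,"rx":0,"ry":0,"rz":0},{"hand":60,"x":0,"y":0,"z":0.6,"rx":0,"ry":0,"rz":0},{"hand":60,"x":0,"y":0,"z":0.5,"rx":0,"ry":0,"rz":0},{"hand":60,"x":0,"y":0,"z":0,"rx":0,"ry":0,"rz":0},{"hand":60,"x":0,"y":0,"z":0,"rx":0,"ry":0,"rz":0},{"hand":60,"x":0,"y":0,"z":0,"rx":0,"ry":0,"rz":0},{"hand":60,"x":0,"y":0,"z":0,"rx":0,"ry":0,"rz":0},{"hand":60,"x":0,"y":0,"z":0,"rx":0,"ry":0,"rz":0},{"hand":60,"x":0,"y":0,"z":0,"rx":0,"ry":0,"rz":0},{"hand":60,"x":0,"y":0,"z":0,"rx":0,"ry":0,"rz":0}])

```text
time: 11.45
tool_pos: [0.4743, 0.256, 0.1897]
orientation: [180.0, 0.1, -180.0]
ft_force: [-0.1, 0.6, -0.2]
grip_width: 0.0665
```

```bash
python3 -c "
from h import *
go(.474,.256,.1895)"
```

```text
pos [0.4743 0.256  0.1897] ori [ 1.7997e+02  1.3000e-01 -1.8000e+02] shift mm [ 0.3 -0.   0.2] rv [0.0005 0.0023 0.    ] t 11.45 g 66.5 F [-0.1  0.6 -0.2]
```

Emit:
carry_out(commands=[{"hand":60,"x":0,"y":0,"z":0.5,"rx":0,"ry":0,"rz":0},{"hand":60,"x":0,"y":0,"z":0.5,"rx":0,"ry":0,"rz":0},{"hand":60,"x":0,"y":0,"z":0,"rx":0,"ry":0,"rz":0},{"hand":60,"x":0,"y":0,"z":0,"rx":0,"ry":0,"rz":0},{"hand":60,"x":0,"y":0,"z":0,"rx":0,"ry":0,"rz":0},{"hand":60,"x":0,"y":0,"z":0,"rx":0,"ry":0,"rz":0},{"hand":60,"x":0,"y":0,"z":0,"rx":0,"ry":0,"rz":0},{"hand":60,"x":0,"y":0,"z":0,"rx":0,"ry":0,"rz":0},{"hand":60,"x":0,"y":0,"z":0,"rx":0,"ry":0,"rz":0},{"hand":60,"x":0,"y":0,"z":0,"rx":0,"ry":0,"rz":0}])

```text
time: 12.45
tool_pos: [0.4743, 0.2561, 0.1897]
orientation: [180.0, 0.1, -180.0]
ft_force: [-1.0, 0.2, 0.8]
grip_width: 0.0658
```

```bash
python3 -c "
from h import *
go(.474,.256,.1895)"
```

```text
pos [0.4743 0.2561 0.1897] ori [ 1.7998e+02  1.4000e-01 -1.7999e+02] shift mm [ 0.3 -0.1  0.2] rv [0.0004 0.0025 0.0002] t 12.45 g 65.8 F [-1.   0.2  0.8]
```

Contact (z no longer moves, force up slightly). Release and rise.

Emit:
carry_out(commands=[{"hand":70,"x":0,"y":0,"z":0,"rx":0,"ry":0,"rz":0},{"hand":75,"x":0,"y":0,"z":0,"rx":0,"ry":0,"rz":0},{"hand":85,"x":0,"y":0,"z":0,"rx":0,"ry":0,"rz":0},{"hand":85,"x":0,"y":0,"z":0,"rx":0,"ry":0,"rz":0},{"hand":85,"x":0,"y":0,"z":0,"rx":0,"ry":0,"rz":0},{"hand":85,"x":0,"y":0,"z":0,"rx":0,"ry":0,"rz":0},{"hand":85,"x":0,"y":0,"z":-15,"rx":0,"ry":0,"rz":0},{"hand":85,"x":0,"y":0,"z":-30,"rx":0,"ry":0,"rz":0},{"hand":85,"x":0,"y":0,"z":-30,"rx":0,"ry":0,"rz":0},{"hand":85,"x":0,"y":0,"z":-30,"rx":0,"ry":0,"rz":0}])

```text
time: 13.45
tool_pos: [0.4715, 0.2549, 0.2917]
orientation: [-179.8, -0.5, 180.0]
ft_force: [-0.2, 0.4, -0.2]
grip_width: 0.0846
```

Emit:
carry_out(commands=[{"hand":85,"x":0,"y":-10,"z":-30,"rx":0,"ry":0,"rz":0},{"hand":85,"x":0,"y":0,"z":0,"rx":0,"ry":0,"rz":0},{"hand":85,"x":0,"y":0,"z":0,"rx":0,"ry":0,"rz":0},{"hand":85,"x":0,"y":0,"z":0,"rx":0,"ry":0,"rz":0},{"hand":85,"x":0,"y":0,"z":0,"rx":0,"ry":0,"rz":0},{"hand":85,"x":0,"y":0,"z":0,"rx":0,"ry":0,"rz":0},{"hand":85,"x":0,"y":0,"z":0,"rx":0,"ry":0,"rz":0},{"hand":85,"x":0,"y":0,"z":0,"rx":0,"ry":0,"rz":0},{"hand":85,"x":0,"y":0,"z":0,"rx":0,"ry":0,"rz":0},{"hand":85,"x":0,"y":0,"z":0,"rx":0,"ry":0,"rz":0}])

```text
time: 14.45
tool_pos: [0.4716, 0.2453, 0.3226]
orientation: [-179.8, -0.5, -180.0]
ft_force: [-0.6, 0.4, -0.1]
grip_width: 0.0848
```

```bash
python3 -c "
from h import *
go(.6,-.320,.38)
img,K,p,Rm=cam('wrist')
np.savez('w2.npz',K=K,p=p,R=Rm)
cv2.imwrite('pics/w2.png',cv2.resize(img[:,:,::-1],(800,600),interpolation=cv2.INTER_CUBIC))"
```

```text
pos [0.4716 0.2453 0.3226] ori [-179.8    -0.5  -179.95] shift mm [-127.5 -565.6  -56.5] rv [-0.0035 -0.0088  0.0008] t 14.45 g 84.8 F [-0.6  0.4 -0.1]
```

View pics/w2.png

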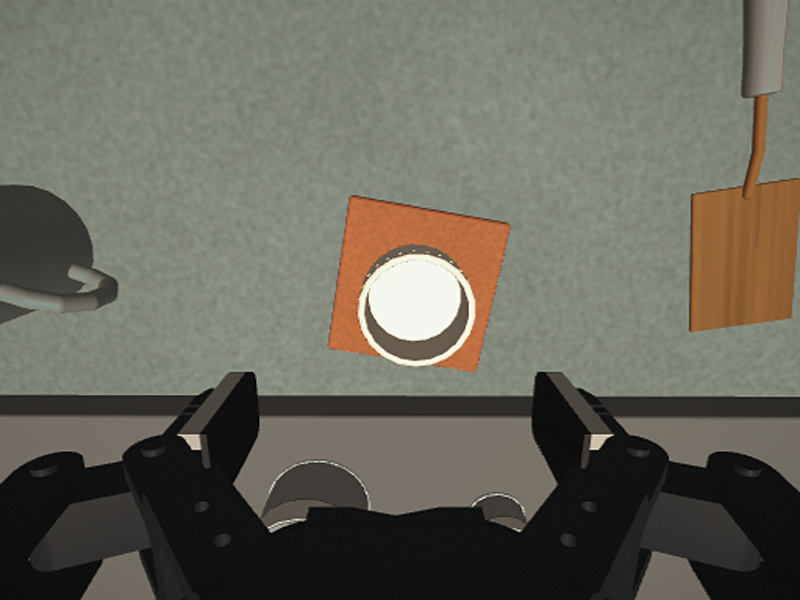

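The ramekin stands upright on the tile. Its rim is centred at (416.5,309), and the tile corners are at (350,196), (510,225), (475,371) and (330,347).

```bash
python3 -c "
from h import *
d=np.load('w2.npz')
f=lambda uv,z: ray(d['K'],d['p'],d['R'],[(u+.5)/1.5625-.5 for u in uv],z)
print(f((416.5,309),.046).round(4), np.mean([f(u,.008) for u in [(350,196),(510,225),(475,371),(330,347)]],0).round(4))"
```

```text
[0.4737 0.2572 0.046 ] [0.4711 0.2585 0.008 ]
```

Emit:
carry_out(commands=[{"hand":60,"x":0,"y":-15,"z":-20,"rx":-0.003,"ry":-0.009,"rz":0},{"hand":60,"x":-5,"y":-40,"z":-20,"rx":0,"ry":0,"rz":0},{"hand":60,"x":-15,"y":-48,"z":-10,"rx":0,"ry":0,"rz":0},{"hand":60,"x":-15,"y":-48,"z":0,"rx":0,"ry":0,"rz":0},{"hand":60,"x":-15,"y":-48,"z":0,"rx":0,"ry":0,"rz":0},{"hand":60,"x":-15,"y":-48,"z":0,"rx":0,"ry":0,"rz":0},{"hand":60,"x":-15,"y":-48,"z":0,"rx":0,"ry":0,"rz":0},{"hand":60,"x":-15,"y":-48,"z":0,"rx":0,"ry":0,"rz":0},{"hand":60,"x":-15,"y":-48,"z":0,"rx":0,"ry":0,"rz":0},{"hand":60,"x":-10,"y":-48,"z":0,"rx":0,"ry":0,"rz":0}])

```text
time: 15.5
tool_pos: [0.5944, -0.1923, 0.3772]
orientation: [-180.0, 0.5, -179.2]
ft_force: [0.3, 0.8, 0.0]
grip_width: 0.0602
```

```bash
python3 -c "
from h import *
go(.61,-.320,.36)"
```

```text
pos [ 0.5944 -0.1923  0.3772] ori [-179.98    0.47 -179.25] shift mm [ -13.8 -127.9   17.3] rv [-0.0003  0.0082  0.0132] t 15.5 g 60.2 F [0.3 0.8 0. ]
```

Emit:
carry_out(commands=[{"hand":60,"x":-4,"y":-25,"z":6,"rx":0,"ry":0.008,"rz":0.013},{"hand":60,"x":-4,"y":-30,"z":6,"rx":0,"ry":0,"rz":0},{"hand":60,"x":-3,"y":-20,"z":0,"rx":0,"ry":0,"rz":0},{"hand":60,"x":0,"y":-10,"z":0,"rx":0,"ry":0,"rz":0},{"hand":60,"x":0,"y":-5,"z":0,"rx":0,"ry":0,"rz":0},{"hand":60,"x":0,"y":0,"z":0,"rx":0,"ry":0,"rz":0},{"hand":60,"x":0,"y":0,"z":0,"rx":0,"ry":0,"rz":0},{"hand":60,"x":0,"y":0,"z":0,"rx":0,"ry":0,"rz":0},{"hand":60,"x":0,"y":0,"z":0,"rx":0,"ry":0,"rz":0},{"hand":60,"x":0,"y":0,"z":0,"rx":0,"ry":0,"rz":0}])

```text
time: 16.5
tool_pos: [0.6068, -0.2884, 0.3665]
orientation: [-180.0, 0.2, 179.8]
ft_force: [0.4, -0.0, 0.5]
grip_width: 0.0601
```

```bash
python3 -c "
from h import *
go(.622,-.321,.26)
img,K,p,Rm=cam('wrist')
np.savez('w3.npz',K=K,p=p,R=Rm)
cv2.imwrite('pics/w3.png',cv2.resize(img[:,:,::-1],(800,600),interpolation=cv2.INTER_CUBIC))"
```

```text
pos [ 0.6068 -0.2884  0.3665] ori [-1.7999e+02  1.5000e-01  1.7983e+02] shift mm [-15.  -32.5 106.6] rv [-0.0002  0.0027 -0.0029] t 16.5 g 60.1 F [ 0.4 -0.   0.5]
```

View pics/w3.png

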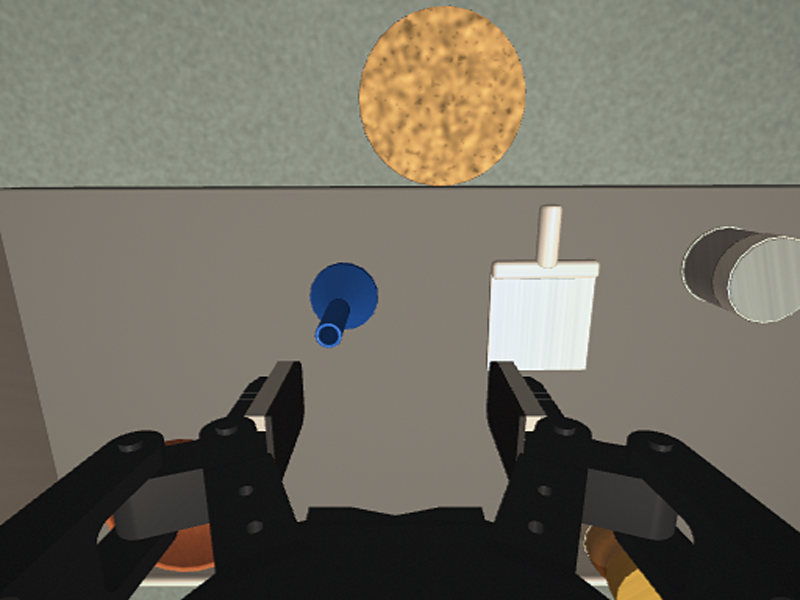

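The funnel's spout tip is at (328,335) and its mouth is centred at (344,296). The trivet spans x 359–526 and y 6–186.

```bash
python3 -c "
from h import *
d=np.load('w3.npz')
f=lambda uv,z: ray(d['K'],d['p'],d['R'],[(u+.5)/1.5625-.5 for u in uv],z)
print(f((328,335),.11).round(4),f((344,296),.034).round(4))
print([f(u,.008).round(4) for u in [(359,96),(526,96),(443,6),(443,186)]])"
```

```text
[ 0.6199 -0.3221  0.11  ] [ 0.6199 -0.3219  0.034 ]
[array([ 0.4919, -0.3107,  0.008 ]), array([ 0.4923, -0.2018,  0.008 ]), array([ 0.4404, -0.2572,  0.008 ]), array([ 0.5491, -0.2545,  0.008 ])]
```

Emit:
carry_out(commands=[{"hand":60,"x":-5,"y":-9,"z":0,"rx":0,"ry":0.003,"rz":-0.003},{"hand":60,"x":-5,"y":-12,"z":5,"rx":0,"ry":0,"rz":0},{"hand":60,"x":-3,"y":-6,"z":6,"rx":0,"ry":0,"rz":0},{"hand":60,"x":0,"y":-2,"z":6,"rx":0,"ry":0,"rz":0},{"hand":60,"x":0,"y":0,"z":6,"rx":0,"ry":0,"rz":0},{"hand":60,"x":0,"y":0,"z":0,"rx":0,"ry":0,"rz":0},{"hand":60,"x":0,"y":0,"z":0,"rx":0,"ry":0,"rz":0},{"hand":60,"x":0,"y":0,"z":0,"rx":0,"ry":0,"rz":0},{"hand":60,"x":0,"y":0,"z":0,"rx":0,"ry":0,"rz":0},{"hand":60,"x":0,"y":0,"z":0,"rx":0,"ry":0,"rz":0}])

```text
time: 17.55
tool_pos: [0.6208, -0.3201, 0.3403]
orientation: [180.0, -0.1, -180.0]
ft_force: [-0.8, 0.3, 0.6]
grip_width: 0.0601
```

```bash
python3 -c "
from h import *
go(.622,-.321,.26)"
```

```text
pos [ 0.6208 -0.3201  0.3403] ori [ 1.7995e+02 -1.1000e-01 -1.7998e+02] shift mm [-1.4 -1.  80.3] rv [ 0.0008 -0.0019  0.0003] t 17.55 g 60.1 F [-0.8  0.3  0.6]
```

Emit:
carry_out(commands=[{"hand":50,"x":0,"y":-1,"z":12,"rx":0,"ry":0,"rz":0},{"hand":50,"x":0,"y":0,"z":15,"rx":0,"ry":0,"rz":0},{"hand":50,"x":0,"y":0,"z":15,"rx":0,"ry":0,"rz":0},{"hand":50,"x":0,"y":0,"z":15,"rx":0,"ry":0,"rz":0},{"hand":50,"x":0,"y":0,"z":12,"rx":0,"ry":0,"rz":0},{"hand":50,"x":0,"y":0,"z":8,"rx":0,"ry":0,"rz":0},{"hand":50,"x":0,"y":0,"z":5,"rx":0,"ry":0,"rz":0},{"hand":50,"x":0,"y":0,"z":0,"rx":0,"ry":0,"rz":0},{"hand":50,"x":0,"y":0,"z":0,"rx":0,"ry":0,"rz":0},{"hand":50,"x":0,"y":0,"z":0,"rx":0,"ry":0,"rz":0}])

```text
time: 18.55
tool_pos: [0.62, -0.3204, 0.2493]
orientation: [179.9, -0.2, -180.0]
ft_force: [0.2, 0.6, 0.2]
grip_width: 0.05
```

```bash
python3 -c "
from h import *
go(.6205,-.3215,.248)"
```

```text
pos [ 0.62   -0.3204  0.2493] ori [ 179.86   -0.25 -179.96] shift mm [-0.5 -1.1  1.3] rv [ 0.0024 -0.0043  0.0006] t 18.55 g 50.0 F [0.2 0.6 0.2]
```

Emit:
carry_out(commands=[{"hand":50,"x":0,"y":-1,"z":0,"rx":0.002,"ry":-0.004,"rz":0},{"hand":30,"x":0,"y":0,"z":0,"rx":0,"ry":0,"rz":0},{"hand":22,"x":0,"y":0,"z":0,"rx":0,"ry":0,"rz":0},{"hand":18,"x":0,"y":0,"z":0,"rx":0,"ry":0,"rz":0},{"hand":10,"x":0,"y":0,"z":0,"rx":0,"ry":0,"rz":0},{"hand":10,"x":0,"y":0,"z":0,"rx":0,"ry":0,"rz":0},{"hand":10,"x":0,"y":0,"z":0,"rx":0,"ry":0,"rz":0},{"hand":10,"x":0,"y":0,"z":0,"rx":0,"ry":0,"rz":0},{"hand":10,"x":0,"y":0,"z":0,"rx":0,"ry":0,"rz":0},{"hand":10,"x":0,"y":0,"z":0,"rx":0,"ry":0,"rz":0}], newtons=20)

```text
time: 19.55
tool_pos: [0.6209, -0.3221, 0.252]
orientation: [-179.9, 0.2, -180.0]
ft_force: [-0.2, 0.2, -0.5]
grip_width: 0.0129
```

```bash
python3 -c "
from h import *
go(.6205,-.3215,.248)"
```

```text
pos [ 0.6209 -0.3221  0.252 ] ori [-179.87    0.22 -179.97] shift mm [0.4 0.6 4. ] rv [-0.0023  0.0039  0.0006] t 19.55 g 12.9 F [-0.2  0.2 -0.5]
```

Emit:
carry_out(commands=[{"hand":10,"x":0,"y":0,"z":-10,"rx":-0.002,"ry":0.004,"rz":0},{"hand":10,"x":0,"y":0,"z":-20,"rx":0,"ry":0,"rz":0},{"hand":10,"x":0,"y":0,"z":-30,"rx":0,"ry":0,"rz":0},{"hand":10,"x":5,"y":10,"z":-30,"rx":0,"ry":0,"rz":0},{"hand":10,"x":10,"y":25,"z":-10,"rx":0,"ry":0,"rz":0},{"hand":10,"x":10,"y":40,"z":0,"rx":0,"ry":0,"rz":0},{"hand":10,"x":10,"y":45,"z":0,"rx":0,"ry":0,"rz":0},{"hand":10,"x":10,"y":45,"z":0,"rx":0,"ry":0,"rz":0},{"hand":10,"x":10,"y":45,"z":0,"rx":0,"ry":0,"rz":0},{"hand":10,"x":10,"y":45,"z":0,"rx":0,"ry":0,"rz":0}])

```text
time: 20.55
tool_pos: [0.5566, -0.0656, 0.3635]
orientation: [-179.7, 0.6, 179.4]
ft_force: [0.8, 0.7, -0.3]
grip_width: 0.0135
```

```bash
python3 -c "
from h import *
go(.474,.2565,.36)"
```

```text
pos [ 0.5566 -0.0656  0.3635] ori [-179.75    0.57  179.44] shift mm [ 85.8 321.3   1.2] rv [-0.0045  0.0099 -0.0098] t 20.55 g 13.5 F [ 0.8  0.7 -0.3]
```

Emit:
carry_out(commands=[{"hand":10,"x":12,"y":45,"z":0,"rx":-0.004,"ry":0.01,"rz":-0.01},{"hand":10,"x":12,"y":45,"z":0,"rx":0,"ry":0,"rz":0},{"hand":10,"x":12,"y":45,"z":0,"rx":0,"ry":0,"rz":0},{"hand":10,"x":12,"y":45,"z":0,"rx":0,"ry":0,"rz":0},{"hand":10,"x":12,"y":40,"z":0,"rx":0,"ry":0,"rz":0},{"hand":10,"x":8,"y":25,"z":0,"rx":0,"ry":0,"rz":0},{"hand":10,"x":4,"y":15,"z":0,"rx":0,"ry":0,"rz":0},{"hand":10,"x":2,"y":8,"z":0,"rx":0,"ry":0,"rz":0},{"hand":10,"x":0,"y":0,"z":0,"rx":0,"ry":0,"rz":0},{"hand":10,"x":0,"y":0,"z":0,"rx":0,"ry":0,"rz":0}])

```text
time: 21.55
tool_pos: [0.4768, 0.2177, 0.3729]
orientation: [179.9, 0.7, -179.5]
ft_force: [-0.3, -0.9, -0.6]
grip_width: 0.013
```

```bash
python3 -c "
from h import *
go(.474,.2565,.29)"
```

```text
pos [0.4768 0.2177 0.3729] ori [ 179.87    0.68 -179.52] shift mm [ 3.4 38.6 83. ] rv [0.0023 0.0119 0.0084] t 21.55 g 13.0 F [-0.3 -0.9 -0.6]
```

Emit:
carry_out(commands=[{"hand":10,"x":2,"y":14,"z":0,"rx":0.002,"ry":0.012,"rz":0.008},{"hand":10,"x":1,"y":12,"z":10,"rx":0,"ry":0,"rz":0},{"hand":10,"x":0,"y":6,"z":15,"rx":0,"ry":0,"rz":0},{"hand":10,"x":0,"y":2,"z":15,"rx":0,"ry":0,"rz":0},{"hand":10,"x":0,"y":0,"z":15,"rx":0,"ry":0,"rz":0},{"hand":10,"x":0,"y":0,"z":10,"rx":0,"ry":0,"rz":0},{"hand":10,"x":0,"y":0,"z":5,"rx":0,"ry":0,"rz":0},{"hand":10,"x":0,"y":0,"z":0,"rx":0,"ry":0,"rz":0},{"hand":10,"x":0,"y":0,"z":0,"rx":0,"ry":0,"rz":0},{"hand":10,"x":0,"y":0,"z":0,"rx":0,"ry":0,"rz":0}])

```text
time: 22.55
tool_pos: [0.4771, 0.2481, 0.2985]
orientation: [-179.9, 0.1, 179.5]
ft_force: [-0.3, 0.3, 0.2]
grip_width: 0.0131
```

```bash
python3 -c "
from h import *
go(.474,.2565,.236)
img,K,p,Rm=cam('wrist')
cv2.imwrite('pics/w4.png',cv2.resize(img[:,:,::-1],(800,600),interpolation=cv2.INTER_CUBIC))"
```

```text
pos [0.4771 0.2481 0.2985] ori [-1.7990e+02  1.2000e-01  1.7948e+02] shift mm [ 3.3  8.5 62.5] rv [-0.0018  0.0021 -0.0091] t 22.55 g 13.1 F [-0.3  0.3  0.2]
```

View pics/w4.png

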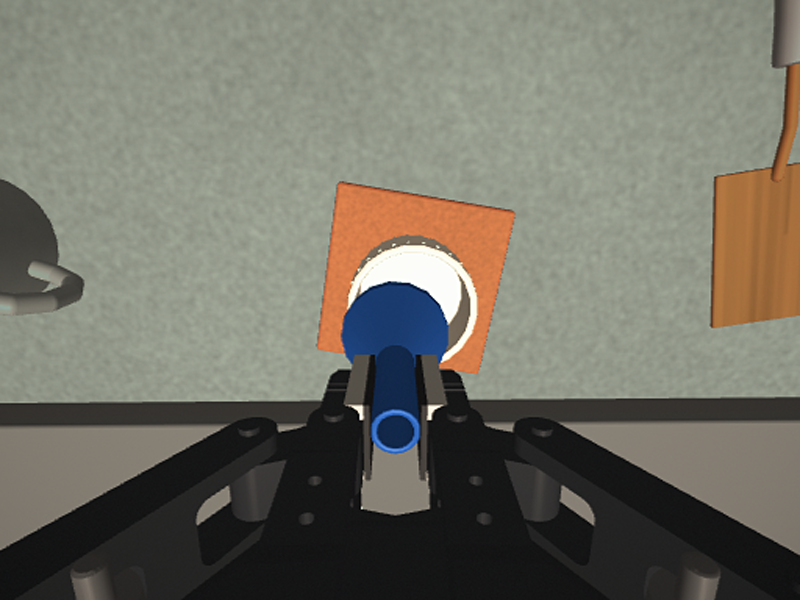

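The funnel hangs upright in the grip, with its mouth about 8 mm to the -y side of the ramekin. That matches the computed shift, so I'll correct it and lower partway.

Emit:
carry_out(commands=[{"hand":10,"x":3,"y":5,"z":0,"rx":-0.002,"ry":0.002,"rz":-0.009},{"hand":10,"x":0,"y":3,"z":0,"rx":0,"ry":0,"rz":0},{"hand":10,"x":0,"y":0,"z":5,"rx":0,"ry":0,"rz":0},{"hand":10,"x":0,"y":0,"z":5,"rx":0,"ry":0,"rz":0},{"hand":10,"x":0,"y":0,"z":4,"rx":0,"ry":0,"rz":0},{"hand":10,"x":0,"y":0,"z":0,"rx":0,"ry":0,"rz":0},{"hand":10,"x":0,"y":0,"z":0,"rx":0,"ry":0,"rz":0},{"hand":10,"x":0,"y":0,"z":0,"rx":0,"ry":0,"rz":0},{"hand":10,"x":0,"y":0,"z":0,"rx":0,"ry":0,"rz":0},{"hand":10,"x":0,"y":0,"z":0,"rx":0,"ry":0,"rz":0}])

```text
time: 23.6
tool_pos: [0.4745, 0.2573, 0.2848]
orientation: [179.9, 0.2, -179.9]
ft_force: [0.2, -0.4, -1.6]
grip_width: 0.0131
```

```bash
python3 -c "
from h import *
go(.474,.2565,.236)"
```

```text
pos [0.4745 0.2573 0.2848] ori [ 1.7991e+02  1.7000e-01 -1.7994e+02] shift mm [ 0.6 -0.9 48.8] rv [0.0016 0.0029 0.001 ] t 23.6 g 13.1 F [ 0.2 -0.4 -1.6]
```

Emit:
carry_out(commands=[{"hand":10,"x":0,"y":-0.5,"z":8,"rx":0.001,"ry":0.003,"rz":0},{"hand":10,"x":0,"y":0,"z":8,"rx":0,"ry":0,"rz":0},{"hand":10,"x":0,"y":0,"z":8,"rx":0,"ry":0,"rz":0},{"hand":10,"x":0,"y":0,"z":8,"rx":0,"ry":0,"rz":0},{"hand":10,"x":0,"y":0,"z":6,"rx":0,"ry":0,"rz":0},{"hand":10,"x":0,"y":0,"z":3,"rx":0,"ry":0,"rz":0},{"hand":10,"x":0,"y":0,"z":1,"rx":0,"ry":0,"rz":0},{"hand":10,"x":0,"y":0,"z":0,"rx":0,"ry":0,"rz":0},{"hand":10,"x":0,"y":0,"z":0,"rx":0,"ry":0,"rz":0},{"hand":10,"x":0,"y":0,"z":0,"rx":0,"ry":0,"rz":0}])

```text
time: 24.6
tool_pos: [0.4743, 0.2567, 0.2385]
orientation: [180.0, -0.1, -179.9]
ft_force: [0.2, 0.1, -0.0]
grip_width: 0.0131
```

```bash
python3 -c "
from h import *
go(.474,.2565,.236)"
```

```text
pos [0.4743 0.2567 0.2385] ori [ 1.7999e+02 -7.0000e-02 -1.7995e+02] shift mm [ 0.3 -0.2  2.5] rv [ 0.0001 -0.0013  0.0009] t 24.6 g 13.1 F [ 0.2  0.1 -0. ]
```

Emit:
carry_out(commands=[{"hand":10,"x":0,"y":0,"z":0.7,"rx":0,"ry":0,"rz":0},{"hand":10,"x":0,"y":0,"z":0.7,"rx":0,"ry":0,"rz":0},{"hand":10,"x":0,"y":0,"z":0.7,"rx":0,"ry":0,"rz":0},{"hand":10,"x":0,"y":0,"z":0.7,"rx":0,"ry":0,"rz":0},{"hand":10,"x":0,"y":0,"z":0.5,"rx":0,"ry":0,"rz":0},{"hand":10,"x":0,"y":0,"z":0,"rx":0,"ry":0,"rz":0},{"hand":10,"x":0,"y":0,"z":0,"rx":0,"ry":0,"rz":0},{"hand":10,"x":0,"y":0,"z":0,"rx":0,"ry":0,"rz":0},{"hand":10,"x":0,"y":0,"z":0,"rx":0,"ry":0,"rz":0},{"hand":10,"x":0,"y":0,"z":0,"rx":0,"ry":0,"rz":0}])

```text
time: 25.6
tool_pos: [0.4748, 0.2569, 0.2359]
orientation: [179.9, 0.0, -179.9]
ft_force: [-0.4, 0.2, -0.7]
grip_width: 0.0129
```

```bash
python3 -c "
from h import *
go(.474,.2565,.236)"
```

```text
pos [0.4748 0.2569 0.2359] ori [ 1.7995e+02  4.0000e-02 -1.7994e+02] shift mm [ 0.8 -0.4 -0.1] rv [0.0009 0.0007 0.001 ] t 25.6 g 12.9 F [-0.4  0.2 -0.7]
```

Emit:
carry_out(commands=[{"hand":10,"x":0,"y":0,"z":0.5,"rx":0,"ry":0,"rz":0},{"hand":10,"x":0,"y":0,"z":0.5,"rx":0,"ry":0,"rz":0},{"hand":10,"x":0,"y":0,"z":0.5,"rx":0,"ry":0,"rz":0},{"hand":10,"x":0,"y":0,"z":0.5,"rx":0,"ry":0,"rz":0},{"hand":10,"x":0,"y":0,"z":0,"rx":0,"ry":0,"rz":0},{"hand":10,"x":0,"y":0,"z":0,"rx":0,"ry":0,"rz":0},{"hand":10,"x":0,"y":0,"z":0,"rx":0,"ry":0,"rz":0},{"hand":10,"x":0,"y":0,"z":0,"rx":0,"ry":0,"rz":0},{"hand":10,"x":0,"y":0,"z":0,"rx":0,"ry":0,"rz":0},{"hand":10,"x":0,"y":0,"z":0,"rx":0,"ry":0,"rz":0}])

```text
time: 26.6
tool_pos: [0.4749, 0.257, 0.2359]
orientation: [179.9, 0.1, -179.9]
ft_force: [-1.3, -0.7, 1.7]
grip_width: 0.0131
```

```bash
python3 -c "
from h import *
go(.474,.2565,.236)"
```

```text
pos [0.4749 0.257  0.2359] ori [ 1.7995e+02  8.0000e-02 -1.7994e+02] shift mm [ 0.9 -0.5 -0.1] rv [0.001  0.0014 0.0011] t 26.6 g 13.1 F [-1.3 -0.7  1.7]
```

Contact at the expected height. Release and rise.

Emit:
carry_out(commands=[{"hand":20,"x":0,"y":0,"z":0,"rx":0,"ry":0,"rz":0},{"hand":30,"x":0,"y":0,"z":0,"rx":0,"ry":0,"rz":0},{"hand":40,"x":0,"y":0,"z":0,"rx":0,"ry":0,"rz":0},{"hand":40,"x":0,"y":0,"z":0,"rx":0,"ry":0,"rz":0},{"hand":40,"x":0,"y":0,"z":0,"rx":0,"ry":0,"rz":0},{"hand":40,"x":0,"y":0,"z":-15,"rx":0,"ry":0,"rz":0},{"hand":40,"x":0,"y":0,"z":-30,"rx":0,"ry":0,"rz":0},{"hand":40,"x":0,"y":0,"z":-30,"rx":0,"ry":0,"rz":0},{"hand":40,"x":0,"y":0,"z":-25,"rx":0,"ry":0,"rz":0},{"hand":40,"x":0,"y":0,"z":0,"rx":0,"ry":0,"rz":0}])

```text
time: 27.6
tool_pos: [0.474, 0.2565, 0.3365]
orientation: [-180.0, -0.2, -179.9]
ft_force: [0.9, 0.1, -0.4]
grip_width: 0.0402
```

```bash
python3 -c "
from h import *
go(.6125,.193,.33)
img,K,p,Rm=cam('wrist')
np.savez('w5.npz',K=K,p=p,R=Rm)
cv2.imwrite('pics/w5.png',cv2.resize(img[:,:,::-1],(800,600),interpolation=cv2.INTER_CUBIC))"
```

```text
pos [0.474  0.2565 0.3365] ori [-179.95   -0.19 -179.94] shift mm [-138.4  -63.6    6.1] rv [-0.0008 -0.0033  0.001 ] t 27.6 g 40.2 F [ 0.9  0.1 -0.4]
```

View pics/w5.png

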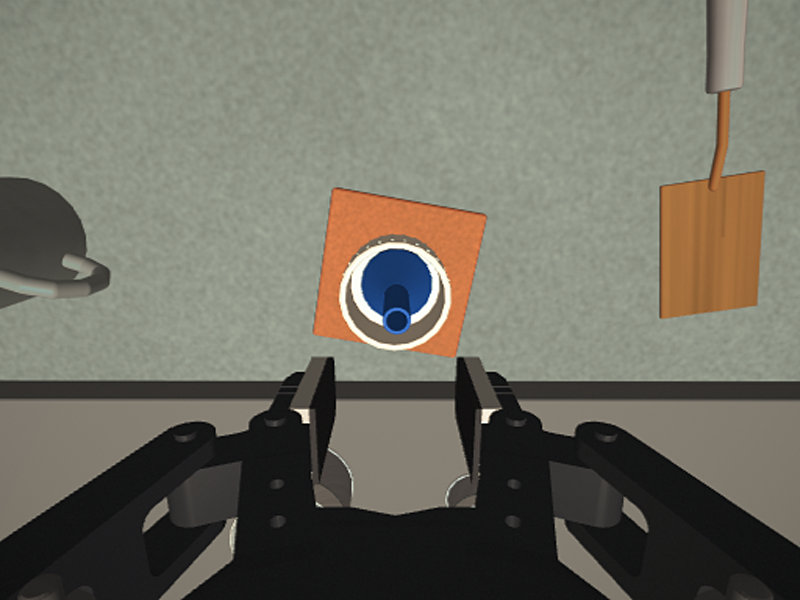

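The funnel stands mouth down and centred inside the ramekin, spout at (397,320). On to the wide tin.

Emit:
carry_out(commands=[{"hand":85,"x":-10,"y":-5,"z":0,"rx":0,"ry":-0.003,"rz":0.001},{"hand":85,"x":-25,"y":-10,"z":0,"rx":0,"ry":0,"rz":0},{"hand":85,"x":-30,"y":-15,"z":0,"rx":0,"ry":0,"rz":0},{"hand":85,"x":-25,"y":-13,"z":0,"rx":0,"ry":0,"rz":0},{"hand":85,"x":-15,"y":-7,"z":0,"rx":0,"ry":0,"rz":0},{"hand":85,"x":-8,"y":-4,"z":0,"rx":0,"ry":0,"rz":0},{"hand":85,"x":-4,"y":-2,"z":0,"rx":0,"ry":0,"rz":0},{"hand":85,"x":0,"y":0,"z":0,"rx":0,"ry":0,"rz":0},{"hand":85,"x":0,"y":0,"z":0,"rx":0,"ry":0,"rz":0},{"hand":85,"x":0,"y":0,"z":0,"rx":0,"ry":0,"rz":0}])

```text
time: 28.65
tool_pos: [0.5914, 0.1965, 0.3225]
orientation: [-179.6, -1.2, -179.9]
ft_force: [-0.0, -0.4, -0.5]
grip_width: 0.0851
```

```bash
python3 -c "
from h import *
go(.6125,.193,.218)"
```

```text
pos [0.5914 0.1965 0.3225] ori [-179.64   -1.17 -179.88] shift mm [-23.2  -2.9 104.1] rv [-0.0063 -0.0204  0.0022] t 28.65 g 85.1 F [-0.  -0.4 -0.5]
```

Emit:
carry_out(commands=[{"hand":85,"x":-8,"y":-1,"z":0,"rx":-0.006,"ry":-0.02,"rz":0.002},{"hand":85,"x":-7,"y":-1,"z":0,"rx":0,"ry":0,"rz":0},{"hand":85,"x":-3,"y":0,"z":0,"rx":0,"ry":0,"rz":0},{"hand":85,"x":0,"y":0,"z":10,"rx":0,"ry":0,"rz":0},{"hand":85,"x":0,"y":0,"z":10,"rx":0,"ry":0,"rz":0},{"hand":85,"x":0,"y":0,"z":5,"rx":0,"ry":0,"rz":0},{"hand":85,"x":0,"y":0,"z":0,"rx":0,"ry":0,"rz":0},{"hand":85,"x":0,"y":0,"z":0,"rx":0,"ry":0,"rz":0},{"hand":85,"x":0,"y":0,"z":0,"rx":0,"ry":0,"rz":0},{"hand":85,"x":0,"y":0,"z":0,"rx":0,"ry":0,"rz":0}])

```text
time: 29.65
tool_pos: [0.6092, 0.1955, 0.2949]
orientation: [180.0, -0.0, -179.9]
ft_force: [-0.7, -0.1, -0.6]
grip_width: 0.0849
```

```bash
python3 -c "
from h import *
go(.6125,.193,.218)
img,K,p,Rm=cam('wrist')
np.savez('w6.npz',K=K,p=p,R=Rm)
u,v=proj(K,p,Rm,(.6125,.193,.086));print(u,v)
cv2.imwrite('w6.png',img[:,:,::-1]); b=img[:,:,::-1].copy()
pts=np.array([proj(K,p,Rm,q) for q in circ((.6125,.193),.086,.033)])
b=cv2.resize(b,None,fx=3,fy=3,interpolation=cv2.INTER_CUBIC); cv2.polylines(b,[((pts+.5)*3-.5).round().astype(int)],True,(0,0,255),1)
cv2.imwrite('pics/w6.png',b[int(v*3)-250:int(v*3)+250,int(u*3)-350:int(u*3)+350])"
```

```text
pos [0.6092 0.1955 0.2949] ori [ 1.7999e+02 -1.0000e-02 -1.7987e+02] shift mm [-3.3 -2.5 76.9] rv [ 0.0001 -0.0001  0.0023] t 29.65 g 84.9 F [-0.7 -0.1 -0.6]
247.1688055645861 226.2035685860341
```

View pics/w6.png

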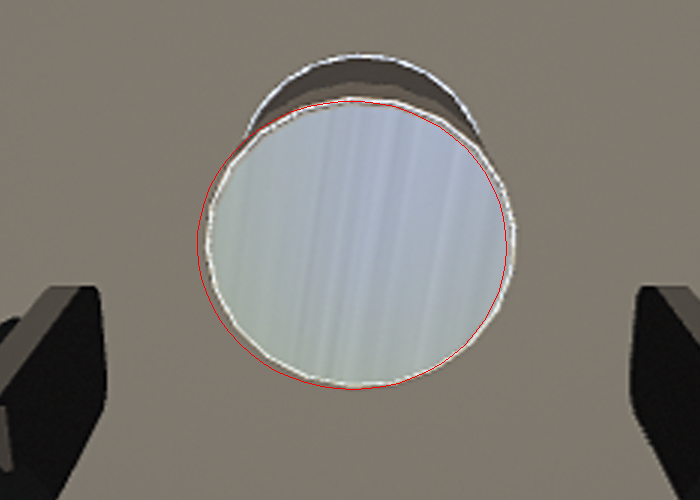

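The overlaid circle shows the tin about 1.7 mm further +y, so its centre is about (.612,.1946).

Emit:
carry_out(commands=[{"hand":85,"x":-2,"y":-1,"z":8,"rx":0,"ry":0,"rz":0.002},{"hand":85,"x":0,"y":0,"z":12,"rx":0,"ry":0,"rz":0},{"hand":85,"x":0,"y":0,"z":12,"rx":0,"ry":0,"rz":0},{"hand":85,"x":0,"y":0,"z":12,"rx":0,"ry":0,"rz":0},{"hand":85,"x":0,"y":0,"z":12,"rx":0,"ry":0,"rz":0},{"hand":85,"x":0,"y":0,"z":8,"rx":0,"ry":0,"rz":0},{"hand":85,"x":0,"y":0,"z":4,"rx":0,"ry":0,"rz":0},{"hand":85,"x":0,"y":0,"z":0,"rx":0,"ry":0,"rz":0},{"hand":85,"x":0,"y":0,"z":0,"rx":0,"ry":0,"rz":0},{"hand":85,"x":0,"y":0,"z":0,"rx":0,"ry":0,"rz":0}])

```text
time: 30.7
tool_pos: [0.6109, 0.1944, 0.2197]
orientation: [-180.0, -0.1, -180.0]
ft_force: [-0.8, 0.1, -0.2]
grip_width: 0.0854
```

```bash
python3 -c "
from h import *
go(.612,.1946,.218)"
```

```text
pos [0.6109 0.1944 0.2197] ori [-1.7999e+02 -1.1000e-01 -1.7999e+02] shift mm [-1.1  0.2  1.7] rv [-0.0003 -0.0019  0.0001] t 30.7 g 85.4 F [-0.8  0.1 -0.2]
```

Emit:
carry_out(commands=[{"hand":85,"x":-1,"y":0,"z":0,"rx":0,"ry":-0.002,"rz":0},{"hand":60,"x":0,"y":0,"z":0,"rx":0,"ry":0,"rz":0},{"hand":60,"x":0,"y":0,"z":0,"rx":0,"ry":0,"rz":0},{"hand":60,"x":0,"y":0,"z":0,"rx":0,"ry":0,"rz":0},{"hand":60,"x":0,"y":0,"z":0,"rx":0,"ry":0,"rz":0},{"hand":60,"x":0,"y":0,"z":0,"rx":0,"ry":0,"rz":0},{"hand":60,"x":0,"y":0,"z":0,"rx":0,"ry":0,"rz":0},{"hand":60,"x":0,"y":0,"z":0,"rx":0,"ry":0,"rz":0},{"hand":60,"x":0,"y":0,"z":0,"rx":0,"ry":0,"rz":0},{"hand":60,"x":0,"y":0,"z":0,"rx":0,"ry":0,"rz":0}], newtons=40)

```text
time: 31.7
tool_pos: [0.6128, 0.1945, 0.2215]
orientation: [180.0, 0.2, -180.0]
ft_force: [-0.1, 1.2, -0.7]
grip_width: 0.065
```

```bash
python3 -c "
from h import *
go(.612,.1946,.34)"
```

```text
pos [0.6128 0.1945 0.2215] ori [ 179.99    0.2  -180.  ] shift mm [   0.4    0.2 -118.5] rv [0.0001 0.0035 0.0001] t 31.7 g 65.0 F [-0.1  1.2 -0.7]
```

Emit:
carry_out(commands=[{"hand":60,"x":0,"y":0,"z":-10,"rx":0,"ry":0.003,"rz":0},{"hand":60,"x":0,"y":0,"z":-20,"rx":0,"ry":0,"rz":0},{"hand":60,"x":0,"y":0,"z":-30,"rx":0,"ry":0,"rz":0},{"hand":60,"x":5,"y":-10,"z":-25,"rx":0,"ry":0,"rz":0},{"hand":60,"x":8,"y":-25,"z":-10,"rx":0,"ry":0,"rz":0},{"hand":60,"x":10,"y":-40,"z":0,"rx":0,"ry":0,"rz":0},{"hand":60,"x":10,"y":-40,"z":0,"rx":0,"ry":0,"rz":0},{"hand":60,"x":10,"y":-40,"z":0,"rx":0,"ry":0,"rz":0},{"hand":60,"x":10,"y":-40,"z":0,"rx":0,"ry":0,"rz":0},{"hand":60,"x":10,"y":-40,"z":0,"rx":0,"ry":0,"rz":0}])

```text
time: 32.7
tool_pos: [0.5477, -0.0432, 0.3225]
orientation: [180.0, -0.1, -179.4]
ft_force: [0.3, -0.4, -2.9]
grip_width: 0.0651
```

```bash
python3 -c "
from h import *
go(.4945,-.2565,.3)"
```

```text
pos [ 0.5477 -0.0432  0.3225] ori [ 1.7995e+02 -1.4000e-01 -1.7936e+02] shift mm [  55.5 -212.7   22.4] rv [ 0.0009 -0.0024  0.0111] t 32.7 g 65.1 F [ 0.3 -0.4 -2.9]
```

Emit:
carry_out(commands=[{"hand":60,"x":10,"y":-40,"z":0,"rx":0.001,"ry":-0.002,"rz":0.011},{"hand":60,"x":10,"y":-40,"z":0,"rx":0,"ry":0,"rz":0},{"hand":60,"x":10,"y":-40,"z":0,"rx":0,"ry":0,"rz":0},{"hand":60,"x":10,"y":-35,"z":0,"rx":0,"ry":0,"rz":0},{"hand":60,"x":6,"y":-22,"z":0,"rx":0,"ry":0,"rz":0},{"hand":60,"x":3,"y":-12,"z":0,"rx":0,"ry":0,"rz":0},{"hand":60,"x":0,"y":-6,"z":0,"rx":0,"ry":0,"rz":0},{"hand":60,"x":0,"y":0,"z":0,"rx":0,"ry":0,"rz":0},{"hand":60,"x":0,"y":0,"z":0,"rx":0,"ry":0,"rz":0},{"hand":60,"x":0,"y":0,"z":0,"rx":0,"ry":0,"rz":0}])

```text
time: 33.7
tool_pos: [0.4937, -0.2475, 0.3252]
orientation: [179.9, -0.0, 179.7]
ft_force: [0.3, -0.3, -3.2]
grip_width: 0.0652
```

```bash
python3 -c "
from h import *
go(.495,-.2565,.1995)"
```

```text
pos [ 0.4937 -0.2475  0.3252] ori [ 1.7990e+02 -2.0000e-02  1.7974e+02] shift mm [ -1.4  -9.2 125.6] rv [ 0.0017 -0.0004 -0.0046] t 33.7 g 65.2 F [ 0.3 -0.3 -3.2]
```

Emit:
carry_out(commands=[{"hand":60,"x":-1,"y":-5,"z":5,"rx":0.002,"ry":0,"rz":-0.004},{"hand":60,"x":0,"y":-3,"z":15,"rx":0,"ry":0,"rz":0},{"hand":60,"x":0,"y":0,"z":18,"rx":0,"ry":0,"rz":0},{"hand":60,"x":0,"y":0,"z":18,"rx":0,"ry":0,"rz":0},{"hand":60,"x":0,"y":0,"z":15,"rx":0,"ry":0,"rz":0},{"hand":60,"x":0,"y":0,"z":10,"rx":0,"ry":0,"rz":0},{"hand":60,"x":0,"y":0,"z":6,"rx":0,"ry":0,"rz":0},{"hand":60,"x":0,"y":0,"z":3,"rx":0,"ry":0,"rz":0},{"hand":60,"x":0,"y":0,"z":0,"rx":0,"ry":0,"rz":0},{"hand":60,"x":0,"y":0,"z":0,"rx":0,"ry":0,"rz":0}])

```text
time: 34.7
tool_pos: [0.4981, -0.2526, 0.2316]
orientation: [-179.9, 0.1, -179.4]
ft_force: [0.3, -0.1, -2.7]
grip_width: 0.0649
```

```bash
python3 -c "
from h import *
go(.495,-.2565,.1995)"
```

```text
pos [ 0.4981 -0.2526  0.2316] ori [-1.7987e+02  1.4000e-01 -1.7944e+02] shift mm [ 3.2 -3.8 32.1] rv [-0.0022  0.0025  0.0098] t 34.7 g 64.9 F [ 0.3 -0.1 -2.7]
```

Emit:
carry_out(commands=[{"hand":60,"x":3,"y":-3,"z":5,"rx":-0.002,"ry":0.002,"rz":0.009},{"hand":60,"x":0,"y":0,"z":7,"rx":0,"ry":0,"rz":0},{"hand":60,"x":0,"y":0,"z":6,"rx":0,"ry":0,"rz":0},{"hand":60,"x":0,"y":0,"z":4,"rx":0,"ry":0,"rz":0},{"hand":60,"x":0,"y":0,"z":2,"rx":0,"ry":0,"rz":0},{"hand":60,"x":0,"y":0,"z":1,"rx":0,"ry":0,"rz":0},{"hand":60,"x":0,"y":0,"z":0,"rx":0,"ry":0,"rz":0},{"hand":60,"x":0,"y":0,"z":0,"rx":0,"ry":0,"rz":0},{"hand":60,"x":0,"y":0,"z":0,"rx":0,"ry":0,"rz":0},{"hand":60,"x":0,"y":0,"z":0,"rx":0,"ry":0,"rz":0}])

```text
time: 35.7
tool_pos: [0.4958, -0.2567, 0.2063]
orientation: [-179.9, 0.2, 180.0]
ft_force: [0.4, -0.2, -2.0]
grip_width: 0.0651
```

```bash
python3 -c "
from h import *
go(.495,-.2565,.1995)"
```

```text
pos [ 0.4958 -0.2567  0.2063] ori [-179.87    0.2   179.99] shift mm [0.8 0.2 6.8] rv [-0.0022  0.0035 -0.0002] t 35.7 g 65.1 F [ 0.4 -0.2 -2. ]
```

Emit:
carry_out(commands=[{"hand":60,"x":0.5,"y":0,"z":1,"rx":-0.002,"ry":0.003,"rz":0},{"hand":60,"x":0,"y":0,"z":1,"rx":0,"ry":0,"rz":0},{"hand":60,"x":0,"y":0,"z":1,"rx":0,"ry":0,"rz":0},{"hand":60,"x":0,"y":0,"z":1,"rx":0,"ry":0,"rz":0},{"hand":60,"x":0,"y":0,"z":1,"rx":0,"ry":0,"rz":0},{"hand":60,"x":0,"y":0,"z":0.7,"rx":0,"ry":0,"rz":0},{"hand":60,"x":0,"y":0,"z":0.7,"rx":0,"ry":0,"rz":0},{"hand":60,"x":0,"y":0,"z":0.5,"rx":0,"ry":0,"rz":0},{"hand":60,"x":0,"y":0,"z":0,"rx":0,"ry":0,"rz":0},{"hand":60,"x":0,"y":0,"z":0,"rx":0,"ry":0,"rz":0}])

```text
time: 36.7
tool_pos: [0.4956, -0.2569, 0.1996]
orientation: [-180.0, 0.1, 180.0]
ft_force: [0.3, -0.2, -3.4]
grip_width: 0.0651
```

```bash
python3 -c "
from h import *
go(.495,-.2565,.1995)"
```

```text
pos [ 0.4956 -0.2569  0.1996] ori [-1.7996e+02  7.0000e-02  1.7999e+02] shift mm [0.6 0.4 0.1] rv [-0.0007  0.0012 -0.0001] t 36.7 g 65.1 F [ 0.3 -0.2 -3.4]
```

Still carrying the weight (−3 N); 0.5 mm more steps.

Emit:
carry_out(commands=[{"hand":60,"x":0,"y":0,"z":0.5,"rx":0,"ry":0,"rz":0},{"hand":60,"x":0,"y":0,"z":0.5,"rx":0,"ry":0,"rz":0},{"hand":60,"x":0,"y":0,"z":0.5,"rx":0,"ry":0,"rz":0},{"hand":60,"x":0,"y":0,"z":0,"rx":0,"ry":0,"rz":0},{"hand":60,"x":0,"y":0,"z":0,"rx":0,"ry":0,"rz":0},{"hand":60,"x":0,"y":0,"z":0,"rx":0,"ry":0,"rz":0},{"hand":60,"x":0,"y":0,"z":0,"rx":0,"ry":0,"rz":0},{"hand":60,"x":0,"y":0,"z":0,"rx":0,"ry":0,"rz":0},{"hand":60,"x":0,"y":0,"z":0,"rx":0,"ry":0,"rz":0},{"hand":60,"x":0,"y":0,"z":0,"rx":0,"ry":0,"rz":0}])

```text
time: 37.7
tool_pos: [0.4956, -0.2569, 0.1995]
orientation: [-180.0, 0.1, 180.0]
ft_force: [-1.4, 0.9, 2.7]
grip_width: 0.0648
```

```bash
python3 -c "
from h import *
go(.495,-.2565,.1995)"
```

```text
pos [ 0.4956 -0.2569  0.1995] ori [-1.7996e+02  8.0000e-02  1.8000e+02] shift mm [0.6 0.4 0. ] rv [-0.0008  0.0013 -0.    ] t 37.7 g 64.8 F [-1.4  0.9  2.7]
```

Emit:
carry_out(commands=[{"hand":70,"x":0,"y":0,"z":0,"rx":0,"ry":0,"rz":0},{"hand":78,"x":0,"y":0,"z":0,"rx":0,"ry":0,"rz":0},{"hand":85,"x":0,"y":0,"z":0,"rx":0,"ry":0,"rz":0},{"hand":85,"x":0,"y":0,"z":0,"rx":0,"ry":0,"rz":0},{"hand":85,"x":0,"y":0,"z":0,"rx":0,"ry":0,"rz":0},{"hand":85,"x":0,"y":0,"z":-15,"rx":0,"ry":0,"rz":0},{"hand":85,"x":0,"y":0,"z":-30,"rx":0,"ry":0,"rz":0},{"hand":85,"x":0,"y":0,"z":-35,"rx":0,"ry":0,"rz":0},{"hand":85,"x":0,"y":0,"z":-25,"rx":0,"ry":0,"rz":0},{"hand":85,"x":0,"y":0,"z":0,"rx":0,"ry":0,"rz":0}])

```text
time: 38.7
tool_pos: [0.4959, -0.2571, 0.3067]
orientation: [-179.9, 0.1, 180.0]
ft_force: [0.3, 0.4, 1.4]
grip_width: 0.0853
```

```bash
cat > ov.py <<'E'
from h import *
def ov(name,circles,s=3):
    img,K,p,Rm=cam('wrist'); b=cv2.resize(img[:,:,::-1],None,fx=s,fy=s,interpolation=cv2.INTER_CUBIC)
    for c,z,r,col in circles:
        pts=np.array([proj(K,p,Rm,q) for q in circ(c,z,r)]); cv2.polylines(b,[((pts+.5)*s-.5).round().astype(int)],True,col,1)
    c,z,r,_=circles[0]; u,v=proj(K,p,Rm,(*c,z)); u=int(np.clip(u*s,350,512*s-350)); v=int(np.clip(v*s,250,384*s-250))
    e=[proj(K,p,Rm,(c[0]+d,c[1]+f,z))*s for d,f in((0,0),(.001,0),(0,.001))]
    print("px per mm x,y:",(e[1]-e[0]).round(2),(e[2]-e[0]).round(2)); cv2.imwrite(name,b[v-250:v+250,u-350:u+350])
E
python3 -c "
from ov import *
go(.599,-.0703,.30)
ov('pics/w7.png',[((.495,-.2569),.064,.033,(0,0,255)),((.4945,-.2565),.008,.055,(255,0,0))],2)"
```

```text
pos [ 0.4959 -0.2571  0.3067] ori [-1.7995e+02  1.0000e-01  1.7999e+02] shift mm [-103.1  186.8    6.7] rv [-0.0009  0.0017 -0.0002] t 38.7 g 85.3 F [0.3 0.4 1.4]
px per mm x,y: [0.   2.55] [ 2.68 -0.  ]
```

View pics/w7.png

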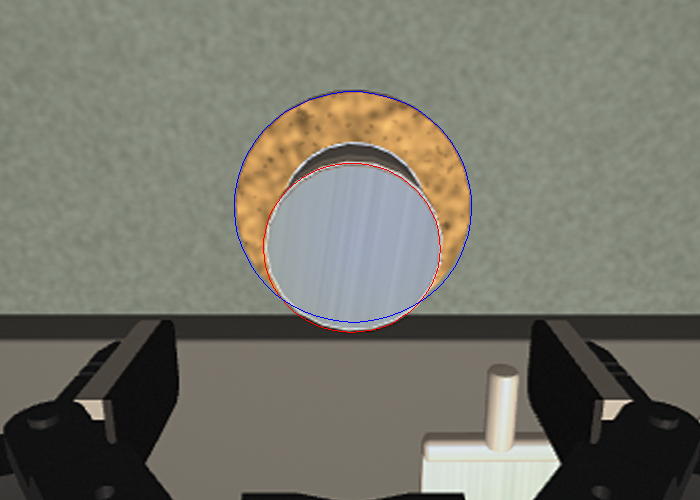

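Both circles fit: the wide tin is centred on the trivet within about 1 mm. Next the middle tin.

Emit:
carry_out(commands=[{"hand":72,"x":-8,"y":15,"z":0,"rx":0,"ry":0.002,"rz":0},{"hand":72,"x":-18,"y":30,"z":0,"rx":0,"ry":0,"rz":0},{"hand":72,"x":-20,"y":35,"z":0,"rx":0,"ry":0,"rz":0},{"hand":72,"x":-20,"y":35,"z":0,"rx":0,"ry":0,"rz":0},{"hand":72,"x":-14,"y":25,"z":0,"rx":0,"ry":0,"rz":0},{"hand":72,"x":-8,"y":14,"z":0,"rx":0,"ry":0,"rz":0},{"hand":72,"x":-4,"y":7,"z":0,"rx":0,"ry":0,"rz":0},{"hand":72,"x":0,"y":0,"z":0,"rx":0,"ry":0,"rz":0},{"hand":72,"x":0,"y":0,"z":0,"rx":0,"ry":0,"rz":0},{"hand":72,"x":0,"y":0,"z":0,"rx":0,"ry":0,"rz":0}])

```text
time: 39.75
tool_pos: [0.5858, -0.0906, 0.2915]
orientation: [179.7, -1.2, 179.7]
ft_force: [-0.4, -0.1, 0.2]
grip_width: 0.0722
```

```bash
python3 -c "
from h import *
go(.599,-.0703,.30)"
```

```text
pos [ 0.5858 -0.0906  0.2915] ori [179.73  -1.18 179.73] shift mm [-12.9  20.4  -8.7] rv [ 0.0048 -0.0207 -0.0048] t 39.75 g 72.2 F [-0.4 -0.1  0.2]
```

Emit:
carry_out(commands=[{"hand":72,"x":-5,"y":8,"z":0,"rx":0.005,"ry":-0.02,"rz":-0.005},{"hand":72,"x":-3,"y":8,"z":0,"rx":0,"ry":0,"rz":0},{"hand":72,"x":-1,"y":3,"z":0,"rx":0,"ry":0,"rz":0},{"hand":72,"x":0,"y":0,"z":0,"rx":0,"ry":0,"rz":0},{"hand":72,"x":0,"y":0,"z":0,"rx":0,"ry":0,"rz":0},{"hand":72,"x":0,"y":0,"z":0,"rx":0,"ry":0,"rz":0},{"hand":72,"x":0,"y":0,"z":0,"rx":0,"ry":0,"rz":0},{"hand":72,"x":0,"y":0,"z":0,"rx":0,"ry":0,"rz":0},{"hand":72,"x":0,"y":0,"z":0,"rx":0,"ry":0,"rz":0},{"hand":72,"x":0,"y":0,"z":0,"rx":0,"ry":0,"rz":0}])

```text
time: 40.75
tool_pos: [0.5949, -0.0724, 0.2919]
orientation: [-179.9, 0.1, 179.8]
ft_force: [-0.0, -0.1, -0.3]
grip_width: 0.0718
```

```bash
python3 -c "
from ov import *
go(.599,-.0703,.217)
ov('pics/w8.png',[((.599,-.0703),.078,.025,(0,0,255))])"
```

```text
pos [ 0.5949 -0.0724  0.2919] ori [-1.7993e+02  1.0000e-01  1.7981e+02] shift mm [-4.   2.2 75. ] rv [-0.0013  0.0018 -0.0033] t 40.75 g 71.8 F [-0.  -0.1 -0.3]
px per mm x,y: [0.01 4.25] [ 4.56 -0.01]
```

View pics/w8.png

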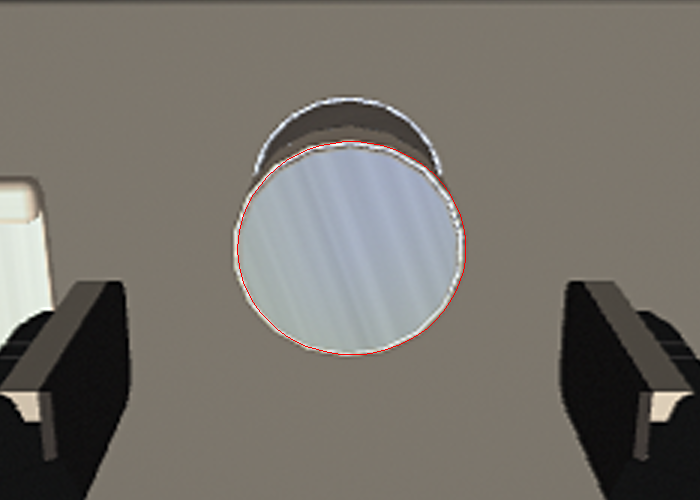

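Emit:
carry_out(commands=[{"hand":72,"x":-3,"y":1,"z":8,"rx":-0.001,"ry":0.002,"rz":-0.003},{"hand":72,"x":0,"y":0,"z":12,"rx":0,"ry":0,"rz":0},{"hand":72,"x":0,"y":0,"z":12,"rx":0,"ry":0,"rz":0},{"hand":72,"x":0,"y":0,"z":12,"rx":0,"ry":0,"rz":0},{"hand":72,"x":0,"y":0,"z":12,"rx":0,"ry":0,"rz":0},{"hand":72,"x":0,"y":0,"z":8,"rx":0,"ry":0,"rz":0},{"hand":72,"x":0,"y":0,"z":4,"rx":0,"ry":0,"rz":0},{"hand":72,"x":0,"y":0,"z":0,"rx":0,"ry":0,"rz":0},{"hand":72,"x":0,"y":0,"z":0,"rx":0,"ry":0,"rz":0},{"hand":72,"x":0,"y":0,"z":0,"rx":0,"ry":0,"rz":0}])

```text
time: 41.8
tool_pos: [0.5971, -0.0712, 0.2157]
orientation: [180.0, -0.2, 180.0]
ft_force: [-0.1, 0.6, 0.1]
grip_width: 0.0719
```

```bash
python3 -c "
from h import *
go(.599,-.0706,.217)"
```

```text
pos [ 0.5971 -0.0712  0.2157] ori [179.96  -0.24 180.  ] shift mm [-1.8  0.6 -1.3] rv [ 0.0007 -0.0042 -0.0001] t 41.8 g 71.9 F [-0.1  0.6  0.1]
```

Emit:
carry_out(commands=[{"hand":72,"x":-1.2,"y":0.5,"z":0,"rx":0,"ry":-0.003,"rz":0},{"hand":72,"x":0,"y":0,"z":0,"rx":0,"ry":0,"rz":0},{"hand":45,"x":0,"y":0,"z":0,"rx":0,"ry":0,"rz":0},{"hand":45,"x":0,"y":0,"z":0,"rx":0,"ry":0,"rz":0},{"hand":45,"x":0,"y":0,"z":0,"rx":0,"ry":0,"rz":0},{"hand":45,"x":0,"y":0,"z":0,"rx":0,"ry":0,"rz":0},{"hand":45,"x":0,"y":0,"z":0,"rx":0,"ry":0,"rz":0},{"hand":45,"x":0,"y":0,"z":0,"rx":0,"ry":0,"rz":0},{"hand":45,"x":0,"y":0,"z":0,"rx":0,"ry":0,"rz":0},{"hand":45,"x":0,"y":0,"z":0,"rx":0,"ry":0,"rz":0}], newtons=35)

```text
time: 42.8
tool_pos: [0.5995, -0.0708, 0.2179]
orientation: [-180.0, 0.2, 180.0]
ft_force: [-0.7, 0.2, -0.4]
grip_width: 0.0491
```

```bash
python3 -c "
from h import *
go(.599,-.0706,.36)"
```

```text
pos [ 0.5995 -0.0708  0.2179] ori [-179.98    0.18  179.99] shift mm [   0.     0.2 -142.1] rv [-0.0003  0.0031 -0.0001] t 42.8 g 49.1 F [-0.7  0.2 -0.4]
```

Emit:
carry_out(commands=[{"hand":45,"x":0,"y":0,"z":-12,"rx":0,"ry":0.003,"rz":0},{"hand":45,"x":0,"y":0,"z":-25,"rx":0,"ry":0,"rz":0},{"hand":45,"x":0,"y":0,"z":-30,"rx":0,"ry":0,"rz":0},{"hand":45,"x":5,"y":-10,"z":-25,"rx":0,"ry":0,"rz":0},{"hand":45,"x":15,"y":-30,"z":-5,"rx":0,"ry":0,"rz":0},{"hand":45,"x":20,"y":-35,"z":0,"rx":0,"ry":0,"rz":0},{"hand":45,"x":20,"y":-35,"z":0,"rx":0,"ry":0,"rz":0},{"hand":45,"x":16,"y":-28,"z":0,"rx":0,"ry":0,"rz":0},{"hand":45,"x":8,"y":-14,"z":0,"rx":0,"ry":0,"rz":0},{"hand":45,"x":4,"y":-7,"z":0,"rx":0,"ry":0,"rz":0}])

```text
time: 43.8
tool_pos: [0.5096, -0.2342, 0.3264]
orientation: [-179.8, 0.2, -179.7]
ft_force: [0.6, -0.8, -1.6]
grip_width: 0.0492
```

```bash
python3 -c "
from h import *
go(.4952,-.2567,.2519)"
```

```text
pos [ 0.5096 -0.2342  0.3264] ori [-179.8     0.2  -179.72] shift mm [ 14.8 -22.2  74.6] rv [-0.0035  0.0035  0.0048] t 43.8 g 49.2 F [ 0.6 -0.8 -1.6]
```

Emit:
carry_out(commands=[{"hand":45,"x":5,"y":-8,"z":0,"rx":-0.003,"ry":0.003,"rz":0.005},{"hand":45,"x":5,"y":-7,"z":5,"rx":0,"ry":0,"rz":0},{"hand":45,"x":2,"y":-3,"z":12,"rx":0,"ry":0,"rz":0},{"hand":45,"x":0,"y":0,"z":12,"rx":0,"ry":0,"rz":0},{"hand":45,"x":0,"y":0,"z":10,"rx":0,"ry":0,"rz":0},{"hand":45,"x":0,"y":0,"z":6,"rx":0,"ry":0,"rz":0},{"hand":45,"x":0,"y":0,"z":3,"rx":0,"ry":0,"rz":0},{"hand":45,"x":0,"y":0,"z":0,"rx":0,"ry":0,"rz":0},{"hand":45,"x":0,"y":0,"z":0,"rx":0,"ry":0,"rz":0},{"hand":45,"x":0,"y":0,"z":0,"rx":0,"ry":0,"rz":0}])

```text
time: 44.8
tool_pos: [0.4974, -0.2507, 0.2731]
orientation: [179.8, -0.1, -179.8]
ft_force: [-0.9, -0.1, -1.0]
grip_width: 0.049
```

```bash
python3 -c "
from h import *
go(.4952,-.2567,.2519)"
```

```text
pos [ 0.4974 -0.2507  0.2731] ori [ 1.7983e+02 -1.0000e-01 -1.7982e+02] shift mm [ 2.2 -6.  21.2] rv [ 0.003  -0.0017  0.0031] t 44.8 g 49.0 F [-0.9 -0.1 -1. ]
```

Emit:
carry_out(commands=[{"hand":45,"x":2,"y":-4,"z":0,"rx":0.003,"ry":-0.002,"rz":0.003},{"hand":45,"x":0,"y":-1,"z":3,"rx":0,"ry":0,"rz":0},{"hand":45,"x":0,"y":0,"z":4,"rx":0,"ry":0,"rz":0},{"hand":45,"x":0,"y":0,"z":4,"rx":0,"ry":0,"rz":0},{"hand":45,"x":0,"y":0,"z":2,"rx":0,"ry":0,"rz":0},{"hand":45,"x":0,"y":0,"z":0,"rx":0,"ry":0,"rz":0},{"hand":45,"x":0,"y":0,"z":0,"rx":0,"ry":0,"rz":0},{"hand":45,"x":0,"y":0,"z":0,"rx":0,"ry":0,"rz":0},{"hand":45,"x":0,"y":0,"z":0,"rx":0,"ry":0,"rz":0},{"hand":45,"x":0,"y":0,"z":0,"rx":0,"ry":0,"rz":0}])

```text
time: 45.8
tool_pos: [0.4959, -0.2567, 0.2604]
orientation: [-179.9, 0.2, 180.0]
ft_force: [0.8, -0.6, -0.5]
grip_width: 0.0491
```

```bash
python3 -c "
from h import *
go(.4952,-.2567,.2519)"
```

```text
pos [ 0.4959 -0.2567  0.2604] ori [-1.7989e+02  1.6000e-01  1.7998e+02] shift mm [ 0.7 -0.   8.4] rv [-0.0019  0.0028 -0.0004] t 45.8 g 49.1 F [ 0.8 -0.6 -0.5]
```

Emit:
carry_out(commands=[{"hand":45,"x":0.6,"y":0,"z":1.5,"rx":-0.002,"ry":0.003,"rz":0},{"hand":45,"x":0,"y":0,"z":1.5,"rx":0,"ry":0,"rz":0},{"hand":45,"x":0,"y":0,"z":1.5,"rx":0,"ry":0,"rz":0},{"hand":45,"x":0,"y":0,"z":1.5,"rx":0,"ry":0,"rz":0},{"hand":45,"x":0,"y":0,"z":1,"rx":0,"ry":0,"rz":0},{"hand":45,"x":0,"y":0,"z":0.5,"rx":0,"ry":0,"rz":0},{"hand":45,"x":0,"y":0,"z":0,"rx":0,"ry":0,"rz":0},{"hand":45,"x":0,"y":0,"z":0,"rx":0,"ry":0,"rz":0},{"hand":45,"x":0,"y":0,"z":0,"rx":0,"ry":0,"rz":0},{"hand":45,"x":0,"y":0,"z":0,"rx":0,"ry":0,"rz":0}])

```text
time: 46.8
tool_pos: [0.4953, -0.2567, 0.2523]
orientation: [180.0, -0.0, 180.0]
ft_force: [0.9, -0.1, -0.4]
grip_width: 0.0495
```

```bash
python3 -c "
from h import *
go(.4952,-.2567,.2519)"
```

```text
pos [ 0.4953 -0.2567  0.2523] ori [ 1.8000e+02 -1.0000e-02  1.7998e+02] shift mm [0.1 0.  0.4] rv [ 0.0001 -0.0002 -0.0003] t 46.8 g 49.5 F [ 0.9 -0.1 -0.4]
```

Emit:
carry_out(commands=[{"hand":45,"x":0,"y":0,"z":0.5,"rx":0,"ry":0,"rz":0},{"hand":45,"x":0,"y":0,"z":0.5,"rx":0,"ry":0,"rz":0},{"hand":45,"x":0,"y":0,"z":0.5,"rx":0,"ry":0,"rz":0},{"hand":45,"x":0,"y":0,"z":0,"rx":0,"ry":0,"rz":0},{"hand":45,"x":0,"y":0,"z":0,"rx":0,"ry":0,"rz":0},{"hand":45,"x":0,"y":0,"z":0,"rx":0,"ry":0,"rz":0},{"hand":45,"x":0,"y":0,"z":0,"rx":0,"ry":0,"rz":0},{"hand":45,"x":0,"y":0,"z":0,"rx":0,"ry":0,"rz":0},{"hand":45,"x":0,"y":0,"z":0,"rx":0,"ry":0,"rz":0},{"hand":45,"x":0,"y":0,"z":0,"rx":0,"ry":0,"rz":0}])

```text
time: 47.8
tool_pos: [0.4954, -0.2568, 0.2519]
orientation: [-180.0, 0.0, 180.0]
ft_force: [-1.0, 0.1, 0.9]
grip_width: 0.0493
```

```bash
python3 -c "
from h import *
go(.4952,-.2567,.2519)"
```

```text
pos [ 0.4954 -0.2568  0.2519] ori [-1.7998e+02  3.0000e-02  1.7999e+02] shift mm [0.2 0.1 0. ] rv [-0.0004  0.0005 -0.0002] t 47.8 g 49.3 F [-1.   0.1  0.9]
```

Emit:
carry_out(commands=[{"hand":55,"x":0,"y":0,"z":0,"rx":0,"ry":0,"rz":0},{"hand":65,"x":0,"y":0,"z":0,"rx":0,"ry":0,"rz":0},{"hand":70,"x":0,"y":0,"z":0,"rx":0,"ry":0,"rz":0},{"hand":70,"x":0,"y":0,"z":0,"rx":0,"ry":0,"rz":0},{"hand":70,"x":0,"y":0,"z":0,"rx":0,"ry":0,"rz":0},{"hand":70,"x":0,"y":0,"z":-15,"rx":0,"ry":0,"rz":0},{"hand":70,"x":0,"y":0,"z":-30,"rx":0,"ry":0,"rz":0},{"hand":70,"x":0,"y":0,"z":-30,"rx":0,"ry":0,"rz":0},{"hand":70,"x":0,"y":0,"z":-20,"rx":0,"ry":0,"rz":0},{"hand":70,"x":0,"y":0,"z":0,"rx":0,"ry":0,"rz":0}])

```text
time: 48.8
tool_pos: [0.4951, -0.2566, 0.3482]
orientation: [179.9, -0.1, 180.0]
ft_force: [-0.5, -0.6, 0.2]
grip_width: 0.0699
```

```bash
python3 -c "
from ov import *
go(.6225,.31,.33)
ov('pics/w9.png',[((.4948,-.2567),.112,.025,(0,0,255)),((.4948,-.2567),.064,.033,(0,255,0)),((.4945,-.2565),.008,.055,(255,0,0))],2)"
```

```text
pos [ 0.4951 -0.2566  0.3482] ori [ 1.7993e+02 -1.1000e-01  1.7998e+02] shift mm [-127.2  566.6   18.7] rv [ 0.0013 -0.0019 -0.0004] t 48.8 g 69.9 F [-0.5 -0.6  0.2]
px per mm x,y: [0.01 2.61] [ 2.75 -0.  ]
```

View pics/w9.png

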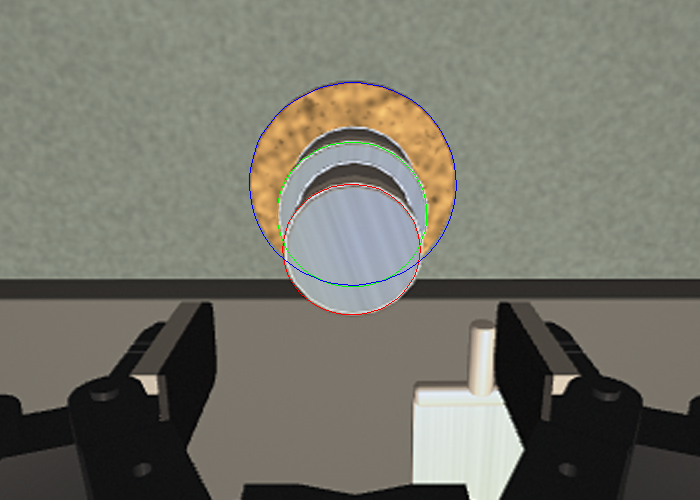

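All three circles fit, so the middle tin is centred. Next the small tin.

Emit:
carry_out(commands=[{"hand":62,"x":-3,"y":15,"z":0,"rx":0.001,"ry":-0.002,"rz":0},{"hand":62,"x":-8,"y":35,"z":0,"rx":0,"ry":0,"rz":0},{"hand":62,"x":-10,"y":45,"z":0,"rx":0,"ry":0,"rz":0},{"hand":62,"x":-10,"y":45,"z":0,"rx":0,"ry":0,"rz":0},{"hand":62,"x":-10,"y":45,"z":0,"rx":0,"ry":0,"rz":0},{"hand":62,"x":-10,"y":45,"z":0,"rx":0,"ry":0,"rz":0},{"hand":62,"x":-10,"y":45,"z":0,"rx":0,"ry":0,"rz":0},{"hand":62,"x":-10,"y":45,"z":0,"rx":0,"ry":0,"rz":0},{"hand":62,"x":-10,"y":45,"z":0,"rx":0,"ry":0,"rz":0},{"hand":62,"x":-10,"y":45,"z":0,"rx":0,"ry":0,"rz":0}])

```text
time: 49.85
tool_pos: [0.5817, 0.1721, 0.3305]
orientation: [179.6, -1.5, 179.5]
ft_force: [1.0, 0.4, 0.4]
grip_width: 0.0624
```

```bash
python3 -c "
from h import *
go(.6225,.31,.33)"
```

```text
pos [0.5817 0.1721 0.3305] ori [179.62  -1.48 179.48] shift mm [-39.6 138.3   0.4] rv [ 0.0068 -0.0258 -0.0092] t 49.85 g 62.4 F [1.  0.4 0.4]
```

Emit:
carry_out(commands=[{"hand":62,"x":-9,"y":38,"z":-2,"rx":0.007,"ry":-0.025,"rz":-0.009},{"hand":62,"x":-9,"y":32,"z":0,"rx":0,"ry":0,"rz":0},{"hand":62,"x":-8,"y":22,"z":0,"rx":0,"ry":0,"rz":0},{"hand":62,"x":-6,"y":14,"z":0,"rx":0,"ry":0,"rz":0},{"hand":62,"x":-3,"y":8,"z":0,"rx":0,"ry":0,"rz":0},{"hand":62,"x":-1,"y":4,"z":0,"rx":0,"ry":0,"rz":0},{"hand":62,"x":0,"y":0,"z":0,"rx":0,"ry":0,"rz":0},{"hand":62,"x":0,"y":0,"z":0,"rx":0,"ry":0,"rz":0},{"hand":62,"x":0,"y":0,"z":0,"rx":0,"ry":0,"rz":0},{"hand":62,"x":0,"y":0,"z":0,"rx":0,"ry":0,"rz":0}])

```text
time: 50.85
tool_pos: [0.6109, 0.302, 0.3195]
orientation: [-179.7, -1.2, -179.6]
ft_force: [0.2, -0.0, 1.0]
grip_width: 0.0618
```

```bash
python3 -c "
from h import *
go(.6225,.31,.28)"
```

```text
pos [0.6109 0.302  0.3195] ori [-179.71   -1.16 -179.57] shift mm [-12.5   8.1  39.2] rv [-0.0052 -0.0202  0.0075] t 50.85 g 61.8 F [ 0.2 -0.   1. ]
```

Emit:
carry_out(commands=[{"hand":62,"x":-5,"y":4,"z":0,"rx":-0.005,"ry":-0.02,"rz":0.007},{"hand":62,"x":-3,"y":2,"z":5,"rx":0,"ry":0,"rz":0},{"hand":62,"x":-1,"y":0,"z":10,"rx":0,"ry":0,"rz":0},{"hand":62,"x":0,"y":0,"z":10,"rx":0,"ry":0,"rz":0},{"hand":62,"x":0,"y":0,"z":5,"rx":0,"ry":0,"rz":0},{"hand":62,"x":0,"y":0,"z":0,"rx":0,"ry":0,"rz":0},{"hand":62,"x":0,"y":0,"z":0,"rx":0,"ry":0,"rz":0},{"hand":62,"x":0,"y":0,"z":0,"rx":0,"ry":0,"rz":0},{"hand":62,"x":0,"y":0,"z":0,"rx":0,"ry":0,"rz":0},{"hand":62,"x":0,"y":0,"z":0,"rx":0,"ry":0,"rz":0}])

```text
time: 51.85
tool_pos: [0.6207, 0.3072, 0.2865]
orientation: [-180.0, 0.1, 179.9]
ft_force: [-0.8, 0.2, 0.4]
grip_width: 0.0621
```

```bash
python3 -c "
from ov import *
go(.6225,.31,.21)
ov('pics/w10.png',[((.6225,.31),.064,.019,(0,0,255))])"
```

```text
pos [0.6207 0.3072 0.2865] ori [-1.7999e+02  6.0000e-02  1.7989e+02] shift mm [-1.7  2.8 76.5] rv [-0.0002  0.001  -0.0019] t 51.85 g 62.1 F [-0.8  0.2  0.4]
px per mm x,y: [-0.    4.12] [ 4.39 -0.01]
```

View pics/w10.png

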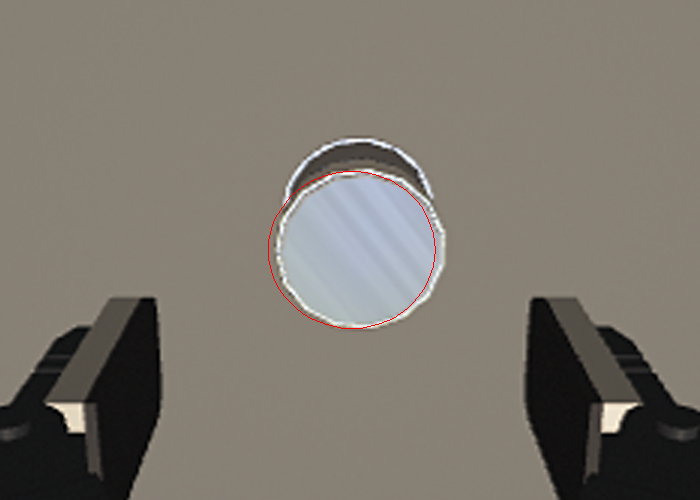

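Emit:
carry_out(commands=[{"hand":62,"x":-1.5,"y":4,"z":8,"rx":0,"ry":0.001,"rz":-0.002},{"hand":62,"x":0,"y":0,"z":12,"rx":0,"ry":0,"rz":0},{"hand":62,"x":0,"y":0,"z":12,"rx":0,"ry":0,"rz":0},{"hand":62,"x":0,"y":0,"z":12,"rx":0,"ry":0,"rz":0},{"hand":62,"x":0,"y":0,"z":10,"rx":0,"ry":0,"rz":0},{"hand":62,"x":0,"y":0,"z":6,"rx":0,"ry":0,"rz":0},{"hand":62,"x":0,"y":0,"z":3,"rx":0,"ry":0,"rz":0},{"hand":62,"x":0,"y":0,"z":0,"rx":0,"ry":0,"rz":0},{"hand":62,"x":0,"y":0,"z":0,"rx":0,"ry":0,"rz":0},{"hand":62,"x":0,"y":0,"z":0,"rx":0,"ry":0,"rz":0}])

```text
time: 52.9
tool_pos: [0.6219, 0.3114, 0.2167]
orientation: [-180.0, -0.1, -180.0]
ft_force: [0.9, 0.3, 0.1]
grip_width: 0.062
```

```bash
python3 -c "
from h import *
go(.6223,.3118,.214)"
```

```text
pos [0.6219 0.3114 0.2167] ori [-1.7995e+02 -1.1000e-01 -1.7999e+02] shift mm [-0.4  0.4  2.7] rv [-0.0008 -0.0019  0.0002] t 52.9 g 62.0 F [0.9 0.3 0.1]
```

Emit:
carry_out(commands=[{"hand":62,"x":0,"y":0.4,"z":1.5,"rx":0,"ry":-0.002,"rz":0},{"hand":62,"x":0,"y":0,"z":0,"rx":0,"ry":0,"rz":0},{"hand":50,"x":0,"y":0,"z":0,"rx":0,"ry":0,"rz":0},{"hand":33,"x":0,"y":0,"z":0,"rx":0,"ry":0,"rz":0},{"hand":33,"x":0,"y":0,"z":0,"rx":0,"ry":0,"rz":0},{"hand":33,"x":0,"y":0,"z":0,"rx":0,"ry":0,"rz":0},{"hand":33,"x":0,"y":0,"z":0,"rx":0,"ry":0,"rz":0},{"hand":33,"x":0,"y":0,"z":0,"rx":0,"ry":0,"rz":0},{"hand":33,"x":0,"y":0,"z":0,"rx":0,"ry":0,"rz":0},{"hand":33,"x":0,"y":0,"z":0,"rx":0,"ry":0,"rz":0}], newtons=30)

```text
time: 53.9
tool_pos: [0.6227, 0.3121, 0.2172]
orientation: [180.0, 0.2, -180.0]
ft_force: [-0.6, 1.1, 0.5]
grip_width: 0.0371
```

```bash
python3 -c "
from h import *
go(.6223,.3118,.214)"
```

```text
pos [0.6227 0.3121 0.2172] ori [ 179.98    0.21 -179.98] shift mm [ 0.4 -0.3  3.2] rv [0.0004 0.0037 0.0003] t 53.9 g 37.1 F [-0.6  1.1  0.5]
```

Emit:
carry_out(commands=[{"hand":33,"x":0,"y":0,"z":-15,"rx":0,"ry":0.004,"rz":0},{"hand":33,"x":0,"y":0,"z":-30,"rx":0,"ry":0,"rz":0},{"hand":33,"x":0,"y":0,"z":-40,"rx":0,"ry":0,"rz":0},{"hand":33,"x":3,"y":-10,"z":-35,"rx":0,"ry":0,"rz":0},{"hand":33,"x":8,"y":-30,"z":-15,"rx":0,"ry":0,"rz":0},{"hand":33,"x":10,"y":-42,"z":0,"rx":0,"ry":0,"rz":0},{"hand":33,"x":10,"y":-42,"z":0,"rx":0,"ry":0,"rz":0},{"hand":33,"x":10,"y":-42,"z":0,"rx":0,"ry":0,"rz":0},{"hand":33,"x":10,"y":-42,"z":0,"rx":0,"ry":0,"rz":0},{"hand":33,"x":10,"y":-42,"z":0,"rx":0,"ry":0,"rz":0}])

```text
time: 54.9
tool_pos: [0.561, 0.0589, 0.3558]
orientation: [-180.0, 0.0, -179.4]
ft_force: [-0.2, 0.1, -1.1]
grip_width: 0.0368
```

```bash
python3 -c "
from h import *
go(.4952,-.2567,.36)"
```

```text
pos [0.561  0.0589 0.3558] ori [-179.96    0.   -179.41] shift mm [  69.  -314.9   -4. ] rv [-0.0008  0.      0.0103] t 54.9 g 36.8 F [-0.2  0.1 -1.1]
```

Emit:
carry_out(commands=[{"hand":33,"x":8,"y":-42,"z":0,"rx":0,"ry":0,"rz":0.01},{"hand":33,"x":9,"y":-42,"z":0,"rx":0,"ry":0,"rz":0},{"hand":33,"x":9,"y":-42,"z":0,"rx":0,"ry":0,"rz":0},{"hand":33,"x":9,"y":-42,"z":0,"rx":0,"ry":0,"rz":0},{"hand":33,"x":9,"y":-42,"z":0,"rx":0,"ry":0,"rz":0},{"hand":33,"x":7,"y":-28,"z":0,"rx":0,"ry":0,"rz":0},{"hand":33,"x":4,"y":-16,"z":0,"rx":0,"ry":0,"rz":0},{"hand":33,"x":2,"y":-8,"z":0,"rx":0,"ry":0,"rz":0},{"hand":33,"x":0,"y":0,"z":0,"rx":0,"ry":0,"rz":0},{"hand":33,"x":0,"y":0,"z":0,"rx":0,"ry":0,"rz":0}])

```text
time: 55.9
tool_pos: [0.4976, -0.2175, 0.3557]
orientation: [-179.9, 0.0, 179.6]
ft_force: [-0.1, 0.1, -1.0]
grip_width: 0.0369
```

```bash
python3 -c "
from h import *
go(.4952,-.2567,.2992)"
```

```text
pos [ 0.4976 -0.2175  0.3557] ori [-1.7991e+02  4.0000e-02  1.7958e+02] shift mm [  2.1 -39.1  56.6] rv [-0.0016  0.0006 -0.0074] t 55.9 g 36.9 F [-0.1  0.1 -1. ]
```

Emit:
carry_out(commands=[{"hand":33,"x":1,"y":-12,"z":0,"rx":-0.002,"ry":0,"rz":-0.007},{"hand":33,"x":1,"y":-12,"z":0,"rx":0,"ry":0,"rz":0},{"hand":33,"x":0,"y":-7,"z":5,"rx":0,"ry":0,"rz":0},{"hand":33,"x":0,"y":-3,"z":8,"rx":0,"ry":0,"rz":0},{"hand":33,"x":0,"y":0,"z":8,"rx":0,"ry":0,"rz":0},{"hand":33,"x":0,"y":0,"z":8,"rx":0,"ry":0,"rz":0},{"hand":33,"x":0,"y":0,"z":4,"rx":0,"ry":0,"rz":0},{"hand":33,"x":0,"y":0,"z":0,"rx":0,"ry":0,"rz":0},{"hand":33,"x":0,"y":0,"z":0,"rx":0,"ry":0,"rz":0},{"hand":33,"x":0,"y":0,"z":0,"rx":0,"ry":0,"rz":0}])

```text
time: 56.9
tool_pos: [0.4959, -0.2508, 0.3181]
orientation: [179.8, -0.1, -179.7]
ft_force: [1.4, 0.2, -0.3]
grip_width: 0.0374
```

```bash
python3 -c "
from h import *
go(.4952,-.2567,.2992)"
```

```text
pos [ 0.4959 -0.2508  0.3181] ori [ 1.7981e+02 -1.0000e-01 -1.7968e+02] shift mm [ 0.7 -5.9 18.9] rv [ 0.0033 -0.0018  0.0056] t 56.9 g 37.4 F [ 1.4  0.2 -0.3]
```

Emit:
carry_out(commands=[{"hand":33,"x":0.5,"y":-4,"z":0,"rx":0.003,"ry":-0.002,"rz":0.005},{"hand":33,"x":0,"y":-1,"z":3,"rx":0,"ry":0,"rz":0},{"hand":33,"x":0,"y":0,"z":4,"rx":0,"ry":0,"rz":0},{"hand":33,"x":0,"y":0,"z":3,"rx":0,"ry":0,"rz":0},{"hand":33,"x":0,"y":0,"z":1,"rx":0,"ry":0,"rz":0},{"hand":33,"x":0,"y":0,"z":0,"rx":0,"ry":0,"rz":0},{"hand":33,"x":0,"y":0,"z":0,"rx":0,"ry":0,"rz":0},{"hand":33,"x":0,"y":0,"z":0,"rx":0,"ry":0,"rz":0},{"hand":33,"x":0,"y":0,"z":0,"rx":0,"ry":0,"rz":0},{"hand":33,"x":0,"y":0,"z":0,"rx":0,"ry":0,"rz":0}])

```text
time: 57.9
tool_pos: [0.4959, -0.2564, 0.3074]
orientation: [-179.9, 0.1, -180.0]
ft_force: [0.8, 0.8, 0.4]
grip_width: 0.0369
```

```bash
python3 -c "
from h import *
go(.4952,-.2567,.2992)"
```

```text
pos [ 0.4959 -0.2564  0.3074] ori [-1.7993e+02  1.4000e-01 -1.7998e+02] shift mm [ 0.7 -0.3  8.2] rv [-0.0013  0.0024  0.0004] t 57.9 g 36.9 F [0.8 0.8 0.4]
```

Emit:
carry_out(commands=[{"hand":33,"x":0.6,"y":-0.3,"z":1.5,"rx":-0.001,"ry":0.002,"rz":0},{"hand":33,"x":0,"y":0,"z":1.5,"rx":0,"ry":0,"rz":0},{"hand":33,"x":0,"y":0,"z":1.5,"rx":0,"ry":0,"rz":0},{"hand":33,"x":0,"y":0,"z":1.5,"rx":0,"ry":0,"rz":0},{"hand":33,"x":0,"y":0,"z":0.8,"rx":0,"ry":0,"rz":0},{"hand":33,"x":0,"y":0,"z":0.5,"rx":0,"ry":0,"rz":0},{"hand":33,"x":0,"y":0,"z":0,"rx":0,"ry":0,"rz":0},{"hand":33,"x":0,"y":0,"z":0,"rx":0,"ry":0,"rz":0},{"hand":33,"x":0,"y":0,"z":0,"rx":0,"ry":0,"rz":0},{"hand":33,"x":0,"y":0,"z":0,"rx":0,"ry":0,"rz":0}])

```text
time: 58.9
tool_pos: [0.4953, -0.2568, 0.2995]
orientation: [-180.0, 0.0, -180.0]
ft_force: [0.6, 0.8, -0.7]
grip_width: 0.0367
```

```bash
python3 -c "
from h import *
go(.4952,-.2567,.2992)"
```

```text
pos [ 0.4953 -0.2568  0.2995] ori [-1.7999e+02  2.0000e-02 -1.7998e+02] shift mm [0.1 0.1 0.3] rv [-0.0002  0.0003  0.0004] t 58.9 g 36.7 F [ 0.6  0.8 -0.7]
```

Emit:
carry_out(commands=[{"hand":33,"x":0,"y":0,"z":0.5,"rx":0,"ry":0,"rz":0},{"hand":33,"x":0,"y":0,"z":0.5,"rx":0,"ry":0,"rz":0},{"hand":33,"x":0,"y":0,"z":0.4,"rx":0,"ry":0,"rz":0},{"hand":33,"x":0,"y":0,"z":0,"rx":0,"ry":0,"rz":0},{"hand":33,"x":0,"y":0,"z":0,"rx":0,"ry":0,"rz":0},{"hand":33,"x":0,"y":0,"z":0,"rx":0,"ry":0,"rz":0},{"hand":33,"x":0,"y":0,"z":0,"rx":0,"ry":0,"rz":0},{"hand":33,"x":0,"y":0,"z":0,"rx":0,"ry":0,"rz":0},{"hand":33,"x":0,"y":0,"z":0,"rx":0,"ry":0,"rz":0},{"hand":33,"x":0,"y":0,"z":0,"rx":0,"ry":0,"rz":0}])

```text
time: 59.9
tool_pos: [0.4954, -0.2568, 0.2991]
orientation: [-180.0, 0.1, -180.0]
ft_force: [-1.1, -0.1, 1.3]
grip_width: 0.0365
```

```bash
python3 -c "
from h import *
go(.4952,-.2567,.2992)"
```

```text
pos [ 0.4954 -0.2568  0.2991] ori [-1.7996e+02  6.0000e-02 -1.7997e+02] shift mm [ 0.2  0.1 -0.1] rv [-0.0007  0.0011  0.0006] t 59.9 g 36.5 F [-1.1 -0.1  1.3]
```

Contact at the expected height. Release, rise and look.

Emit:
carry_out(commands=[{"hand":42,"x":0,"y":0,"z":0,"rx":0,"ry":0,"rz":0},{"hand":50,"x":0,"y":0,"z":0,"rx":0,"ry":0,"rz":0},{"hand":60,"x":0,"y":0,"z":0,"rx":0,"ry":0,"rz":0},{"hand":60,"x":0,"y":0,"z":0,"rx":0,"ry":0,"rz":0},{"hand":60,"x":0,"y":0,"z":0,"rx":0,"ry":0,"rz":0},{"hand":60,"x":0,"y":0,"z":-12,"rx":0,"ry":0,"rz":0},{"hand":60,"x":0,"y":0,"z":-25,"rx":0,"ry":0,"rz":0},{"hand":60,"x":0,"y":0,"z":-30,"rx":0,"ry":0,"rz":0},{"hand":60,"x":0,"y":0,"z":-20,"rx":0,"ry":0,"rz":0},{"hand":60,"x":0,"y":0,"z":0,"rx":0,"ry":0,"rz":0}])

```text
time: 60.9
tool_pos: [0.4952, -0.2567, 0.3908]
orientation: [-180.0, 0.0, -180.0]
ft_force: [0.3, 0.6, 0.3]
grip_width: 0.0601
```

```bash
python3 -c "
from ov import *
go(.4952,-.2567,.2992)
ov('pics/w11.png',[((.4948,-.2567),.146,.019,(0,0,255)),((.4948,-.2567),.112,.025,(0,255,255)),((.4948,-.2567),.064,.033,(0,255,0)),((.4945,-.2565),.008,.055,(255,0,0))],2)
cv2.imwrite('pics/s11.png',cv2.resize(cam('scene')[0][:,:,::-1],(800,600),interpolation=cv2.INTER_CUBIC))"
```

```text
pos [ 0.4952 -0.2567  0.3908] ori [-1.7997e+02  4.0000e-02 -1.7998e+02] shift mm [ 0.1  0.  91.6] rv [-0.0005  0.0007  0.0004] t 60.9 g 60.1 F [0.3 0.6 0.3]
px per mm x,y: [0.   2.52] [2.65 0.  ]
```

View pics/w11.png

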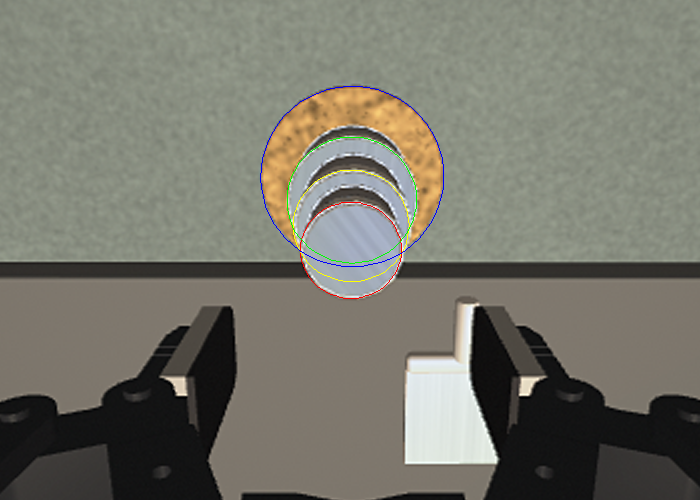

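View pics/s11.png

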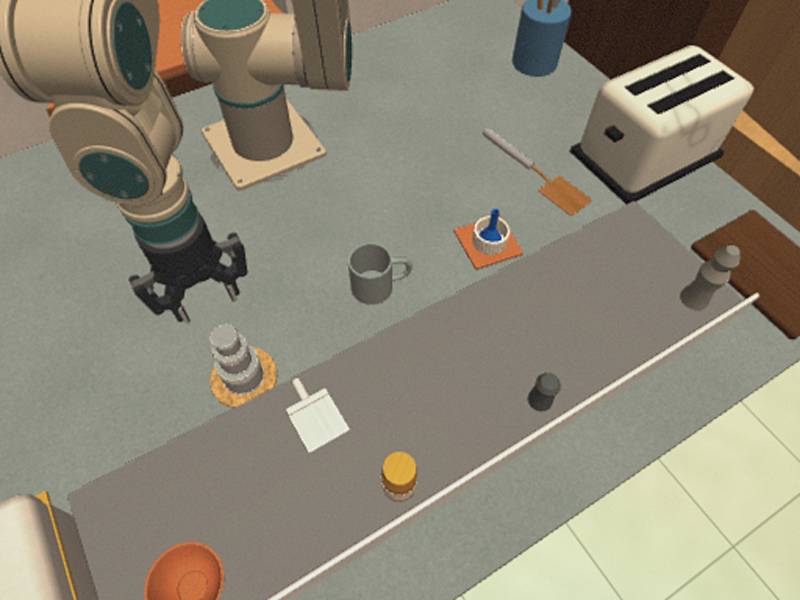

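The overlay shows the stack concentric on the trivet. In the scene view the funnel stands upright in the ramekin on the tile (490,235), and the mug (371,275) and scraper (317,415) haven't moved. The gripper is clear.

```bash
python3 -c "
from bench import sign_off
print(sign_off())"
```

```text
the job is handed in; nothing more can be done
None
```

The row is cleared and the job is handed in, at about 61 s on the robot's clock against the 141 s limit. The order was as asked: ramekin on the tile, funnel mouth down inside it, then the wide, middle and small tins stacked on the trivet. Each piece was lowered in steps of 1.5 mm or less until it touched, and the settled force readings stayed under about 4 N.

**Last checks:**
- **Tins:** the final wrist picture shows all three tins in line with each other and with the trivet, within about 1 mm.
- **Funnel:** it stands upright inside the ramekin.
- **Mug and scraper:** they are where they were in the first picture, and the gripper is clear of everything.

**Disagreement:** the cameras do not quite agree on the middle of the tile. The fixed cameras put the ramekin within about 1.5 mm of it. The wrist camera put it about 3 mm off, mostly away from the robot. I took that as close enough and did not move it.

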